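# Restock the rack and hang its gate

## Robot

A 7-joint arm with a two-finger parallel gripper is mounted at the origin on a cart in front of the work surface, level with it; the furniture and walls round the work are solid. World frame = base frame: x ahead of the robot, y to its left, z up, the work surface at z = 0. Lengths are in m, angles in rad, forces in N, time in s.
With the tool pointing down it reaches from about 0.4 to 0.9 m from the base axis. Payload 5.5 kg.
Tool frame: the origin (TCP) lies on the centre line of the jaws, within the pads' length; the fingertips stand 8 mm ahead of it and the grasp point (between the pads) lies 11 mm behind it; z points along the fingers, y is the line along which they close (so a half turn about z gives the same grasp; the last joint's range is limited). The gripper opens to 85 mm and grips with 20 to 120 N. Pads are 22 mm wide; open, the fingers measure 114 mm over their backs; the gripper's body (76 mm by 85 mm) begins 54 mm behind the grasp point. The pads swing forward as they close: fully open they stand 13 mm farther back than shut.
Start: joints at [-0.934, 0.501, -0.427, 1.55, 0.221, 1.138, -0.21], TCP at [0.237, 0.605, 0.239] pointing down, gripper open.
Joint ranges: [-2.88, 2.88], [-0.31, 2.03], [-1.54, 1.56], [0.2, 2.42], [-1.41, 4.55], [0.19, 2.02], [-2.57, 2.57]. Speed limits (rad/s): [2.57, 2.57, 3.14, 3.14, 3.14, 3.14, 3.14].

## Interface

Orientations are given as a rotation vector (axis times angle).
In Python, from cell import telemetry, imaging, workorder, nets gives the robot as it stands.
- The arm moves only by the tool drive_tool, never from a script. Its argument "moves" is a list that holds one entry, the list of rows, each a list of 7 numbers: the turn, a rotation vector about the tool's x, y, z in units of 6 degrees (1.0 is 6 degrees), then the shift along the tool's x, y, z in units of 50 mm (1.0 is 50 mm), then the opening, from 0 (shut) to 1 (fully open). A call has 1 to 12 rows; each row shifts and turns the commanded pose from where the row before left it, along the tool's axes as they then stand; what a row does not reach is not made up. A row lasts 1/8 s, in which the tool goes at most 62.5 mm and 10.7 degrees, less where a joint would pass 70% of its speed; a pose out of reach is approached as far as the arm can. A call is refused whole if a number of a shift passes 1 or a number of a turn 1, either way. A call with a gripper value outside its range is refused whole. The fingers move at their own pace and stop on an object; the grip force is fixed at half the most. Time passes only in rows, so rows that do not move let the fingers close. It gives the time, the measured TCP pose, the force, the opening and the grip force at its end, in the units of the state.
- telemetry.read_state(): the state, without advancing time (a new reading comes with each control period).
- imaging.get_image(name): name is "scene" or "side" or "wrist"; returns a dict with "img" (384x512x3 uint8, red, green, blue), "z_map" (384x512 float32, m along the optical axis (not along the pixel's ray), 0 where there is no reading), "fx", "fy", "cx", "cy" (pixels), "R" (3x3) and "t" (3): a world point X has camera coordinates R X + t. Camera axes: x right, y down, z forward; pixel columns grow to the right and rows downward; lengths in m; the calibration is good to about 2 mm. A picture is of the moment at which its call begins.
- workorder.job_done(): hands the job in; it is judged then, once.
Trained networks look in the newest picture that a camera, given by its name, has taken for a name from the list of things; names that differ only in an ending like _2 or _b are one class to them, and where a whole thing is asked for, a point or a joint stands for the part that bears it (a point fixed in the world has none). Each returns a list of dicts, best first, with "p" (0 to 1); they miss things now and then, are a little off and sometimes report something else, mostly with a low value. They report only what shows in the picture. A call takes as long as a camera call. They do not tell look-alikes from the thing itself.
- nets.search_frame(camera, target): "point" ([x, y, z] in m, in the coordinates of the camera as it stood for that picture, good to about 4 mm: the middle of the surface that is visible of it).
- nets.silhouettes(camera, target): "region" (384x512 bool, what is visible of it).
The state is a dict: "t": time; "qpos": joint angles; "joint_vel": joint speeds; "joint_torque": joint torques, N m; "ee_pos": TCP position; "ee_rot": TCP orientation; "ft_force": force on the tool from outside, world axes, zero at the start; "ft_torque": the same for the moment, N m; "opening": finger opening in m; "grasp_force": force on a finger pad.
Only numpy, scipy, OpenCV 4.12 (cv2) and the standard library are available. Lean on these libraries where they do the work, as an engineer would, in place of code of your own. Each camera call takes 0.05 s, during which the arm holds its last target. There are 200 camera calls.

## Task

Lift the front gate off the stock rack and set it aside on the bench. Stand all the tall spray cans upright in the back row first, then, with every can in place, stand all the short screw tubs upright in the front row, so that nothing is ever lifted across a filled front row; finally lower the gate back onto both pintles until it sits fully down, and leave the other things on the bench alone.

Things in the scene. Friction and masses are not known exactly. Their poses are not given: they have to be found in the camera images.
- rack: Shallow plywood stock rack fixed to the bench, turned to face the robot. Origin: underside centre on the line between its two rows; x points to its back, away from the robot, y to its left, z up. Items stand on its floor at z = 0.010. Outside: x -0.140 to 0.094, y -0.125 to 0.125. The side walls (inner faces at y = -0.117 and 0.117) and the back wall are 50 mm high.
- rack_back_row (a point): Middle of the back row's floor: rack x = 0.048, y = 0, z = 0.010; axes as the rack. The row is free from rack x = 0.010 to 0.086, between the back wall and a mid rail 20 mm wide whose top is at z = 0.030. Room for three abreast, 72 mm apart (y = -0.072, 0, 0.072).
- rack_front_row (a point): Middle of the front row's floor: rack x = -0.054, y = 0, z = 0.010; axes as the rack. The row is free from rack x = -0.098 to -0.010, between a front lip (6 mm thick, top at z = 0.024) and the mid rail. Room for three abreast, 72 mm apart (y = -0.072, 0, 0.072).
- rack_pintles (a point): Point midway between the feet of the two upright steel pintles: rack x = -0.124, y = 0, z = 0.010; axes as the rack. The origin of the hung gate lies here. The pintles are 10 mm thick, stand 108 mm to either side of this point (along y), and rise 55 mm from it to pointed tips.
- gate: Loose front gate: plywood board 16 mm thick (x), 192 mm long (y), 72 mm high, with an upright steel sleeve at each end (y = -0.108, 0.108; 32 mm outside, 16 mm through bore, z 0 to 50 mm) and above it a grip bar 16 mm thick, 110 mm long (y), 20 mm high, middle at z = 0.125. Origin: underside centre between the sleeves. 0.35 kg. Starts hung on the pintles; stands by itself on its sleeves.
- gate_grip (a point): Middle of the gate's grip bar, 125 mm above the gate's origin; axes as the gate: bar along y, to be pinched across x. The bench beside the rack's left wall (rack y 0.13 to 0.25, x -0.13 to 0.09) is always clear, to stand the gate on.
- can0: Tall aluminium spray can with a grey cap, 60 mm across, 175 mm high, about 0.3 kg, heavy at the bottom; cap 46 mm across from z = 0.137 to 0.175. Origin: centre of its base, z up. Stands on the bench in front or to the right of the rack. May be absent.
- can1: Tall aluminium spray can with a grey cap, 60 mm across, 175 mm high, about 0.3 kg, heavy at the bottom; cap 46 mm across from z = 0.137 to 0.175. Origin: centre of its base, z up. Stands on the bench in front or to the right of the rack. May be absent.
- can2: Tall aluminium spray can with a grey cap, 60 mm across, 175 mm high, about 0.3 kg, heavy at the bottom; cap 46 mm across from z = 0.137 to 0.175. Origin: centre of its base, z up. Stands on the bench in front or to the right of the rack. May be absent.
- tub0: Short clear screw tub with a lid, 65 mm across, 86 mm high, about 0.34 kg; body 62 mm across, lid 65 mm across from z = 0.070. Origin: centre of its base, z up. Stands on the bench in front or to the right of the rack. May be absent.
- tub1: Short clear screw tub with a lid, 65 mm across, 86 mm high, about 0.34 kg; body 62 mm across, lid 65 mm across from z = 0.070. Origin: centre of its base, z up. Stands on the bench in front or to the right of the rack. May be absent.
- tub2: Short clear screw tub with a lid, 65 mm across, 86 mm high, about 0.34 kg; body 62 mm across, lid 65 mm across from z = 0.070. Origin: centre of its base, z up. Stands on the bench in front or to the right of the rack. May be absent.
- wrench_13: Bystander: open-and-ring combination wrench, 26x185x5 mm, lying flat. To be left alone.
- tape_measure: Bystander: tape measure standing on edge, 38x106x68 mm (x, y, z), its origin under its middle. To be left alone.
Not all that is in view belongs to the job. Leave any red look-alike of the can0 alone.

How it is judged:
On the way, in this order (a step that is already met when the one before it is completed fails the run):
1. the gate is off its pintles and set down, released, on the bench (horizontal distance between gate and rack_pintles above 0.07 m and height (world z) of gate below 0.05 m and linear speed of gate below 0.03 m/s and contact force between gate and the fingers below 0.2 N), for 0.2 s.
2. all cans stand in the back row, released, before any tub is in the rack, the gate still off (x of can0 in the frame of rack between 0.026 and 0.072 m and y of can0 in the frame of rack between -0.1 and 0.1 m and z of can0 in the frame of rack between 0.004 and 0.018 m and angle between each of can0, can1, can2's own z axis and vertical below 0.15 rad and linear speed of each of can0, can1, can2 below 0.03 m/s and contact force between each of can0, can1, can2 and the fingers below 0.2 N and x of can1 in the frame of rack between 0.026 and 0.072 m and y of can1 in the frame of rack between -0.1 and 0.1 m and z of can1 in the frame of rack between 0.004 and 0.018 m and x of can2 in the frame of rack between 0.026 and 0.072 m and y of can2 in the frame of rack between -0.1 and 0.1 m and z of can2 in the frame of rack between 0.004 and 0.018 m and horizontal distance between each of tub0, tub1, tub2 and rack_front_row above 0.1 m and horizontal distance between gate and rack_pintles above 0.07 m), for 0.2 s.
3. all tubs stand in the front row, released, the cans still in the back row, the gate still off (x of can0 in the frame of rack between 0.026 and 0.072 m and y of can0 in the frame of rack between -0.1 and 0.1 m and z of can0 in the frame of rack between 0.004 and 0.018 m and angle between each of can0, can1, can2, tub0, tub1, tub2's own z axis and vertical below 0.15 rad and linear speed of each of can0, can1, can2, tub0, tub1, tub2 below 0.03 m/s and contact force between each of can0, can1, can2, tub0, tub1, tub2 and the fingers below 0.2 N and x of can1 in the frame of rack between 0.026 and 0.072 m and y of can1 in the frame of rack between -0.1 and 0.1 m and z of can1 in the frame of rack between 0.004 and 0.018 m and x of can2 in the frame of rack between 0.026 and 0.072 m and y of can2 in the frame of rack between -0.1 and 0.1 m and z of can2 in the frame of rack between 0.004 and 0.018 m and x of tub0 in the frame of rack between -0.08 and -0.028 m and y of tub0 in the frame of rack between -0.1 and 0.1 m and z of tub0 in the frame of rack between 0.004 and 0.018 m and x of tub1 in the frame of rack between -0.08 and -0.028 m and y of tub1 in the frame of rack between -0.1 and 0.1 m and z of tub1 in the frame of rack between 0.004 and 0.018 m and x of tub2 in the frame of rack between -0.08 and -0.028 m and y of tub2 in the frame of rack between -0.1 and 0.1 m and z of tub2 in the frame of rack between 0.004 and 0.018 m and horizontal distance between gate and rack_pintles above 0.07 m), for 0.2 s.
4. the gate is hung on both pintles, fully down (horizontal distance between gate and rack_pintles below 0.008 m and z of gate in the frame of rack between 0.004 and 0.016 m and angle between gate's own z axis and vertical below 0.08 rad and angle between the y axis of gate and the y axis of rack, either way round below 0.06 rad and contact force between gate and the fingers below 0.2 N and linear speed of gate below 0.03 m/s), for 0.2 s.
At the end, for the whole second after the job is handed in: Cans upright (0.15 rad) on the rack floor in the back row (axis at rack x 0.026 to 0.072, y within 0.1), tubs likewise in the front row (x -0.08 to -0.028); gate upright on both pintles (within 8 mm, at most 6 mm above fully down, 0.06 rad in line); all released and at rest (all of step 4 and x of can0 in the frame of rack between 0.026 and 0.072 m and y of can0 in the frame of rack between -0.1 and 0.1 m and z of can0 in the frame of rack between 0.004 and 0.018 m and angle between each of can0, can1, can2, tub0, tub1, tub2's own z axis and vertical below 0.15 rad and linear speed of each of can0, can1, can2, tub0, tub1, tub2 below 0.03 m/s and contact force between each of can0, can1, can2, tub0, tub1, tub2 and the fingers below 0.2 N and x of can1 in the frame of rack between 0.026 and 0.072 m and y of can1 in the frame of rack between -0.1 and 0.1 m and z of can1 in the frame of rack between 0.004 and 0.018 m and x of can2 in the frame of rack between 0.026 and 0.072 m and y of can2 in the frame of rack between -0.1 and 0.1 m and z of can2 in the frame of rack between 0.004 and 0.018 m and x of tub0 in the frame of rack between -0.08 and -0.028 m and y of tub0 in the frame of rack between -0.1 and 0.1 m and z of tub0 in the frame of rack between 0.004 and 0.018 m and x of tub1 in the frame of rack between -0.08 and -0.028 m and y of tub1 in the frame of rack between -0.1 and 0.1 m and z of tub1 in the frame of rack between 0.004 and 0.018 m and x of tub2 in the frame of rack between -0.08 and -0.028 m and y of tub2 in the frame of rack between -0.1 and 0.1 m and z of tub2 in the frame of rack between 0.004 and 0.018 m); the robot touches nothing.
It fails at once if the wrench 13 is pushed more than 6 cm (distance of wrench_13 from where it was at the start of the episode above 0.06 m).
It fails at once if the tape measure is pushed more than 6 cm (distance of tape_measure from where it was at the start of the episode above 0.06 m).
Of can0, can1, can2 only 2 to 3 are there at a start; the rules pass over those that are not, and their reading is None.
Of tub0, tub1, tub2 only 2 to 3 are there at a start; the rules pass over those that are not, and their reading is None.
At some moment in a run one of can0, can1, can2, tub0, tub1, tub2 may be knocked a few centimetres aside while the robot is not near it.
It also fails if it takes over 210 s, if anything falls off the work surface, if the arm or the gripper's body presses on something with over 40 N, if the wrist force passes 120 N, or if a joint passes its speed limit or range.

## Working session

There is one attempt and no reset: what is moved stays moved. The work goes in short steps, Python scripts to look and compute and a tool call to move; the robot and the scene stay as the last step left them, time stands still between calls to the robot, and variables do not carry over. Pictures are saved under pics/ and viewed, at most 14 in all, crops included, and the job is handed in when it is done.

Besides the shell and the picture viewer there is one more tool, called after ">>>" as a command line: name --argument value ..., lists and objects as JSON in quotes. drive_tool: Moves the arm, as the interface text tells. Its arguments: {"type":"object","properties":{"moves":{"type":"array","items":{"type":"array","items":{"type":"array","items":{"type":"number"}}}}},"required":["moves"]}

```bash
mkdir -p pics
cat > h.py <<'E'
import numpy as np, cv2
from cell import telemetry, imaging, workorder, nets
from scipy.spatial.transform import Rotation as Ro
def pts(im):
    z=im["z_map"]; v,u=np.mgrid[:z.shape[0],:z.shape[1]]
    c=np.stack([(u-im["cx"])/im["fx"]*z,(v-im["cy"])/im["fy"]*z,z],-1)
    w=(c-im["t"])@im["R"]   # R^T (c-t)
    w[z==0]=np.nan
    return w
def save(im,n): cv2.imwrite(f"pics/{n}.png",im["img"][:,:,::-1])
def w(im,p): return im["R"].T@(np.array(p)-im["t"])
E
python3 - <<'E'
from h import *
s=telemetry.read_state(); print({k:np.round(v,3) for k,v in s.items()})
for c in["scene","side"]:
    im=imaging.get_image(c); save(im,c+"0"); print(c,"campos",np.round(-im["R"].T@im["t"],3))
    for t in["rack","gate","gate_grip","can0","tub0","wrench_13","tape_measure"]:
        for d in nets.search_frame(c,t): print(t,round(d["p"],2),np.round(w(im,d["point"]),3))
E
```

```text
{'t': np.float64(0.0), 'qpos': array([-0.934,  0.502, -0.427,  1.551,  0.221,  1.138, -0.21 ]), 'joint_vel': array([-0.001, -0.   ,  0.   , -0.002, -0.003,  0.002,  0.001]), 'joint_torque': array([ 0.0000e+00, -5.6953e+01, -5.8160e+00, -2.8092e+01,  1.1000e-02,
        1.3000e-02,  0.0000e+00]), 'ee_pos': array([0.237, 0.604, 0.238]), 'ee_rot': array([-5.840e-01, -3.086e+00,  3.000e-03]), 'ft_force': array([-0.438,  0.248,  0.186]), 'ft_torque': array([0.002, 0.   , 0.006]), 'grasp_force': np.float64(0.0), 'opening': np.float64(0.086)}
scene campos [0.451 1.458 1.077]
rack 0.85 [0.559 0.272 0.011]
gate 0.74 [0.562 0.272 0.013]
gate 0.64 [0.452 0.232 0.069]
gate_grip 0.78 [0.447 0.233 0.07 ]
gate_grip 0.32 [ 0.611 -0.021  0.052]
can0 0.93 [0.414 0.157 0.129]
can0 0.93 [ 0.529 -0.019  0.126]
can0 0.74 [0.608 0.557 0.112]
can0 0.73 [0.425 0.577 0.108]
can0 0.7 [0.45  0.233 0.071]
can0 0.58 [0.377 0.233 0.106]
tub0 0.66 [0.523 0.061 0.071]
tub0 0.51 [ 0.445 -0.022  0.088]
tub0 0.46 [0.452 0.07  0.083]
wrench_13 0.21 [0.447 0.233 0.069]
tape_measure 0.59 [ 0.61  -0.021  0.053]
side campos [ 0.154 -0.596  0.832]
rack 0.79 [0.587 0.269 0.016]
gate 0.73 [0.47  0.172 0.08 ]
gate_grip 0.93 [0.473 0.176 0.082]
can0 0.96 [ 0.512 -0.061  0.109]
can0 0.96 [0.605 0.508 0.102]
can0 0.91 [0.367 0.19  0.114]
can0 0.78 [0.422 0.535 0.096]
can0 0.68 [0.4   0.117 0.105]
tub0 0.76 [0.434 0.042 0.089]
tub0 0.75 [0.507 0.031 0.083]
tub0 0.75 [ 0.429 -0.043  0.089]
wrench_13 0.56 [ 0.6   -0.071  0.047]
wrench_13 0.43 [ 0.68  -0.131  0.004]
tape_measure 0.85 [ 0.599 -0.072  0.05 ]
```

View pics/scene0.png

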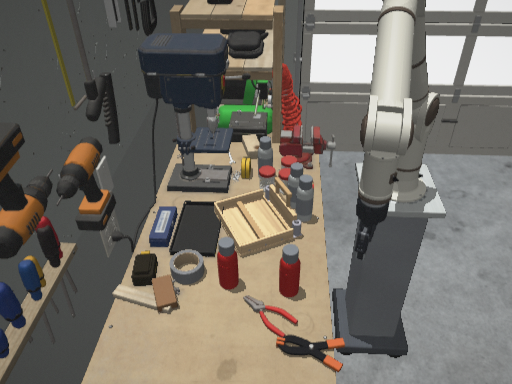

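View pics/side0.png

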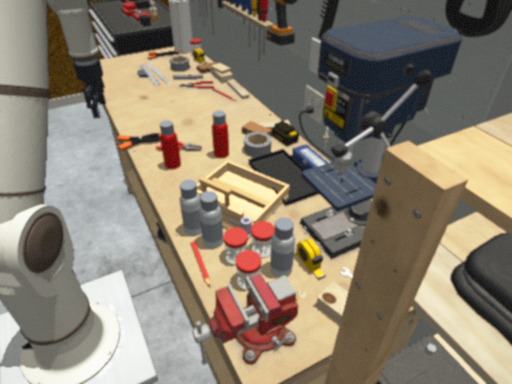

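The cameras show three grey cans, three red-lidded tubs and the rack with its gate. The two red cans on the left are look-alikes. Next I'll build a merged top-down height map for precise fits.

```bash
cat >> h.py <<'E'
def cloud(cams=("scene","side")):
    P=[];C=[]
    for c in cams:
        im=imaging.get_image(c); p=pts(im).reshape(-1,3); P.append(p); C.append(im["img"].reshape(-1,3))
    P=np.concatenate(P);C=np.concatenate(C); k=np.isfinite(P[:,0])
    k&=(np.abs(P[:,0]-.55)<.35)&(np.abs(P[:,1]-.2)<.45)&(P[:,2]<.25)&(P[:,2]>-.02)
    return P[k],C[k]
def fitc(q,r):
    from scipy.optimize import least_squares
    f=lambda c:np.hypot(*(q-c).T)-r
    s=least_squares(f,q.mean(0),loss="soft_l1",f_scale=.002); return s.x,np.abs(f(s.x))
E
python3 - <<'E'
from h import *
P,C=cloud()
np.savez("c0.npz",P=P,C=C)
H=np.zeros((500,600,3),np.uint8)
o=np.argsort(P[:,2]); 
cmap=cv2.applyColorMap(np.clip(P[o,2]/.18*255,0,255).astype(np.uint8),cv2.COLORMAP_JET)[:,0]
# image col = (0.45-y) , row=(0.85-x)
for (x,y,z),c in zip(P[o],cmap):
    cc=int((.45-y)*900);rr=int((.8-x)*900)
    if 0<=cc<598 and 0<=rr<498: H[rr:rr+2,cc:cc+2]=c
cv2.imwrite("pics/top.png",H)
# caps of cans, lids of tubs
for n,(x,y) in dict(canA=(.37,.21),canB=(.40,.135),canC=(.52,-.04)).items():
    d=np.hypot(P[:,0]-x,P[:,1]-y)<.05
    q=P[d&(P[:,2]>.145)&(P[:,2]<.171)]; c,e=fitc(q[:,:2],.023); print(n,"cap",np.round(c,4),len(q),np.median(e).round(4))
    q=P[d&(P[:,2]>.06)&(P[:,2]<.12)&(np.hypot(P[:,0]-c[0],P[:,1]-c[1])<.04)]; c,e=fitc(q[:,:2],.03); print(n,"body",np.round(c,4),len(q),np.median(e).round(4))
    q=P[d&(P[:,2]>.165)]; print(' top z',np.median(q[:,2]).round(4),q.mean(0).round(4))
for n,(x,y) in dict(tA=(.44,.055),tB=(.513,.045),tC=(.435,-.03)).items():
    d=np.hypot(P[:,0]-x,P[:,1]-y)<.045
    q=P[d&(P[:,2]>.071)&(P[:,2]<.083)]; c,e=fitc(q[:,:2],.0325); print(n,"lid",np.round(c,4),len(q),np.median(e).round(4))
    q=P[d&(P[:,2]>.083)&(P[:,2]<.09)]; print(' top mean',q.mean(0).round(4),len(q), 'minrect c',np.round(cv2.minEnclosingCircle((q[:,:2]*1000).astype(np.float32)),1) if 0 else '')
E
```

```text
canA cap [0.3775 0.2107] 205 0.001
canA body [0.3773 0.2106] 534 0.001
 top z 0.1752 [0.3766 0.2088 0.1743]
canB cap [0.4085 0.1384] 202 0.0008
canB body [0.4081 0.1381] 456 0.001
 top z 0.1753 [0.4068 0.1371 0.1744]
canC cap [ 0.531  -0.0401] 205 0.0009
canC body [ 0.5307 -0.0404] 556 0.0008
 top z 0.1752 [ 0.5282 -0.0423  0.1744]
tA lid [0.4428 0.0552] 97 0.0008
 top mean [0.4436 0.0532 0.087 ] 423 minrect c 
tB lid [0.5187 0.0433] 107 0.0012
 top mean [0.5156 0.0428 0.087 ] 457 minrect c 
tC lid [ 0.4356 -0.0332] 107 0.0009
 top mean [ 0.4346 -0.0345  0.0869] 517 minrect c
```

View pics/top.png

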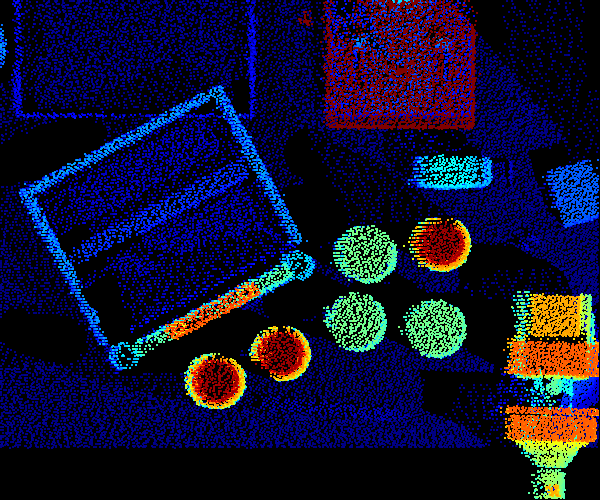

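The top map shows the rack yawed about −27°, with the sleeves at pixels (122,355) and (298,265), the cans just in front of the gate and the tubs to the right. Now I'll fit the rack and gate poses.

```bash
cat > fit.py <<'E'
from h import *
from scipy.optimize import least_squares
def fitrack(P):
    q=P[(P[:,2]>.040)&(P[:,2]<.056)]
    def loc(p,X): 
        c,s=np.cos(p[2]),np.sin(p[2]); d=X[:,:2]-p[:2]; return np.stack([d@[c,s],d@[-s,c]],1)
    p=np.array([.565,.258,-.47])
    for it in range(4):
        l=loc(p,q); m=.01 if it else .02
        g=lambda a,b:np.abs(a-b)<m
        sl=g(l[:,1],.121)&(l[:,0]>-.09)&(l[:,0]<.08); sr=g(l[:,1],-.121)&(l[:,0]>-.09)&(l[:,0]<.08); bk=g(l[:,0],.090)&(np.abs(l[:,1])<.11)
        q1=P[(P[:,2]>.024)&(P[:,2]<.034)]; l1=loc(p,q1); mr=(np.abs(l1[:,0])<.014)&(np.abs(l1[:,1])<.11); 
        def f(p):
            l=loc(p,q); return np.r_[l[sl,1]-.121,l[sr,1]+.121,l[bk,0]-.090,loc(p,q1[mr])[:,0]]
        p=least_squares(f,p,loss="soft_l1",f_scale=.002).x
    l=loc(p,q)
    print("n",sl.sum(),sr.sum(),bk.sum(),mr.sum(),"means L %.4f R %.4f B %.4f M %.4f"%(l[sl,1].mean(),l[sr,1].mean(),l[bk,0].mean(),loc(p,q1[mr])[:,0].mean()))
    return p
def toW(p,x,y): c,s=np.cos(p[2]),np.sin(p[2]); return np.array([p[0]+c*x-s*y,p[1]+s*x+c*y])
def toR(p,X): c,s=np.cos(p[2]),np.sin(p[2]); d=np.asarray(X)[...,:2]-p[:2]; return np.stack([d@[c,s],d@[-s,c]],-1)
def fitgate(P,p0,zo=0.01):
    # p0: approx (x,y,yaw) of gate; bar faces
    q=P[(P[:,2]>zo+.118)&(P[:,2]<zo+.140)]; 
    l=toR(p0,q); q=q[(np.abs(l[:,0])<.022)&(np.abs(l[:,1])<.065)]
    def f(p):
        l=toR(p,q); return np.r_[np.clip(np.abs(l[:,0])-.008,0,None),np.clip(np.abs(l[:,1])-.055,0,None), (l.mean(0))*.3]
    top=q[q[:,2]>zo+.131]
    (c,sz,a)=cv2.minAreaRect((top[:,:2]*1000).astype(np.float32))
    p=least_squares(f,p0).x
    return p,len(q),(np.round(c,1),np.round(sz,1),a),np.median(top[:,2])
E
python3 - <<'E'
from fit import *
P=np.load("c0.npz")["P"]; p=fitrack(P); print("rack",np.round(p,4))
g=np.r_[toW(p,-.124,0),p[2]]; print("pintle mid",g.round(4)); print(fitgate(P,g))
S=[]
for y in(.108,-.108):
    k=toW(p,-.124,y); q=P[(P[:,2]>.03)&(P[:,2]<.065)&(np.hypot(*(P[:,:2]-k).T)<.025)]; l=toR(p,q); 
    r=q[(q[:,2]<.056)]; c,e=fitc(r[:,:2],.016); print("sleeve",toR(p,c).round(4),len(r),q[:,2].max().round(3)) 
for n,x in dict(A=(.3773,.2106),B=(.4083,.138),C=(.5308,-.0403),tA=(.4428,.0552),tB=(.5187,.0433),tC=(.4356,-.0332)).items(): print(n,toR(p,x).round(3))
s=telemetry.read_state();print(Ro.from_rotvec(s["ee_rot"]).as_matrix().round(3))
E
```

```text
n 92 104 114 98 means L 0.1212 R -0.1211 B 0.0903 M -0.0004
rack [ 0.5645  0.2544 -0.5918]
pintle mid [ 0.4616  0.3235 -0.5918]
(array([ 0.43614244,  0.26438987, -0.17747275]), 8, (array([436. , 263.7]), array([7.3, 0. ]), 158.99679565429688), np.float64(0.1442945509346225))
sleeve [-0.1187  0.1059] 44 0.056
sleeve [-0.1302 -0.1258] 46 0.065
A [-0.131 -0.141]
B [-0.065 -0.184]
C [ 0.136 -0.263]
tA [ 0.01  -0.233]
tB [ 0.08  -0.201]
tC [ 0.053 -0.311]
[[-0.931  0.365  0.   ]
 [ 0.365  0.931  0.   ]
 [-0.     0.    -1.   ]]
```

```bash
sed -i 's/-\.47\]/.474]/' fit.py
cat > m1.py <<'E'
from fit import *
P=np.load("c0.npz")["P"]; p=fitrack(P); print("rack",np.round(p,4))
g=np.r_[toW(p,-.124,0),p[2]]; print("pintle mid",g.round(4)); print(fitgate(P,g))
for y in(.108,-.108):
    k=toW(p,-.124,y); q=P[(P[:,2]>.03)&(P[:,2]<.065)&(np.hypot(*(P[:,:2]-k).T)<.025)]; l=toR(p,q); 
    r=q[(q[:,2]<.056)]; c,e=fitc(r[:,:2],.016); print("sleeve",toR(p,c).round(4),len(r),q[:,2].max().round(3)) 
for n,x in dict(A=(.3773,.2106),B=(.4083,.138),C=(.5308,-.0403),tA=(.4428,.0552),tB=(.5187,.0433),tC=(.4356,-.0332)).items(): print(n,toR(p,x).round(3))
E
python3 m1.py
```

```text
n 289 305 364 519 means L 0.1212 R -0.1210 B 0.0899 M 0.0005
rack [0.5637 0.2723 0.4831]
pintle mid [0.4539 0.2147 0.4831]
(array([0.45509336, 0.21459354, 0.49281881]), 399, (array([454.9, 215.3]), array([ 19. , 113.7]), 27.604890823364258), np.float64(0.14527784833835786))
sleeve [-0.1228  0.1066] 58 0.064
sleeve [-0.1227 -0.1069] 122 0.065
A [-0.194  0.032]
B [-0.2   -0.047]
C [-0.174 -0.261]
tA [-0.208 -0.136]
tB [-0.146 -0.182]
tC [-0.255 -0.211]
```

Rack pose is (0.5637, 0.2723, yaw 0.483). The grip bar top reads 0.145 and the sleeves sit at ±0.107, which agrees with the given sizes. I'll align the tool with the rack first, so that tool (x,y,z) = rack (y,x,−z).

>>> drive_tool --moves '[[[0, 0, 0.97, 0, 0, -0.2, 0.47], [0, 0, 0.97, 0, 0, -0.2, 0.47], [0, 0, 0.97, 0, 0, -0.2, 0.47], [0, 0, 0.97, 0, 0, -0.2, 0.47], [0, 0, 0.97, 0, 0, -0.2, 0.47], [0, 0, 0.97, 0, 0, -0.2, 0.47], [0, 0, 1.0, 0, 0, -0.2, 0.47], [0, 0, 0, 0, 0, 0, 0.47], [0, 0, 0, 0, 0, 0, 0.47]]]'

```text
t: 2.02
ee_pos: [0.2372, 0.6049, 0.3089]
ee_rot: [1.623, 2.69, -0.001]
ft_force: [-0.4, 0.4, 0.6]
opening: 0.04
grasp_force: 0.0
```

```bash
cat > to.py <<'E'
# usage: to.py [-g] rackx racky z [yaw_off_deg] : delta from measured TCP, in tool axes & units
import sys; from fit import *
p=np.array([.5637,.2723,.4840])
def plan(rx,ry,z,off=0):
    s=telemetry.read_state(); R=Ro.from_rotvec(s["ee_rot"]).as_matrix()
    d=np.r_[toW(p,rx,ry),z]-s["ee_pos"]
    a=p[2]+np.radians(off); x=np.array([-np.sin(a),np.cos(a),0]); y=np.array([np.cos(a),np.sin(a),0])
    T=np.stack([x,y,[0,0,-1]],1); turn=Ro.from_matrix(R.T@T).as_rotvec()
    print("t %.2f rackpos"%s["t"],toR(p,s["ee_pos"][:2]).round(4),"z",s["ee_pos"][2].round(4),"open",s["opening"].round(4),"grip",s["grasp_force"].round(1),"F",s["ft_force"].round(1))
    print(" turn u",np.round(np.degrees(turn)/6,2)," shift u (in target axes)",np.round(T.T@d/.05,3),"q",s["qpos"].round(2))
if __name__=="__main__": plan(*map(float,sys.argv[1:]))
E
python3 to.py -0.123 0 0.25
```

```text
Traceback (most recent call last):
  File "to.py", line 11, in <module>
    if __name__=="__main__": plan(*map(float,sys.argv[1:]))
                             ~~~~^^^^^^^^^^^^^^^^^^^^^^^^^^
  File "to.py", line 9, in plan
    print("t %.2f rackpos"%s["t"],toR(p,s["ee_pos"][:2]).round(4),"z",s["ee_pos"][2].round(4),"open",s["opening"].round(4),"grip",s["grasp_force"].round(1),"F",s["ft_force"].round(1))
                                                                                                     ^^^^^^^^^^^^^^^^^^
AttributeError: 'float' object has no attribute 'round'
```

```bash
sed -i 's/s\["opening"\].round(4)/round(float(s["opening"]),4)/; s/s\["grasp_force"\].round(1)/round(float(s["grasp_force"]),1)/; s/"%s\["t"\]/"%float(s["t"])/' to.py
python3 to.py -0.123 0 0.25
```

```text
t 2.02 rackpos [-0.1342  0.4464] z 0.3089 open 0.04 grip 0.0 F [-0.4  0.4  0.6]
 turn u [-0.    0.    0.01]  shift u (in target axes) [-8.927  0.224  1.178] q [-1.03  0.43 -0.29  1.47  0.13  1.26 -0.85]
```

>>> drive_tool --moves '[[[0, 0, 0, -0.89, 0.022, 0.1, 0.47], [0, 0, 0, -0.89, 0.022, 0.1, 0.47], [0, 0, 0, -0.89, 0.022, 0.1, 0.47], [0, 0, 0, -0.89, 0.022, 0.1, 0.47], [0, 0, 0, -0.89, 0.022, 0.1, 0.47], [0, 0, 0, -0.89, 0.022, 0.1, 0.47], [0, 0, 0, -0.89, 0.022, 0.1, 0.47], [0, 0, 0, -0.89, 0.022, 0.1, 0.47], [0, 0, 0, -0.89, 0.022, 0.1, 0.47], [0, 0, 0, -0.89, 0.022, 0.1, 0.47], [0, 0, 0, 0, 0, 0, 0.47], [0, 0, 0, 0, 0, 0, 0.47]]]'

```text
t: 3.52
ee_pos: [0.4532, 0.2164, 0.259]
ee_rot: [-1.625, -2.688, 0.0]
ft_force: [0.6, 0.6, 0.3]
opening: 0.0401
grasp_force: 0.0
```

```bash
python3 to.py -0.123 0 0.124
python3 - <<'E'
from fit import *
im=imaging.get_image("wrist"); save(im,"w1"); P=pts(im).reshape(-1,3); P=P[np.isfinite(P[:,0])]
g=np.array([.4545,.2147,.484]); r=fitgate(P,g); print(r, "rack", toR(np.array([.5637,.2723,.484]),r[0]))
E
```

```text
t 3.52 rackpos [-0.1238  0.002 ] z 0.259 open 0.0401 grip 0.0 F [0.6 0.6 0.3]
 turn u [-0.01 -0.01 -0.  ]  shift u (in target axes) [-0.039  0.016  2.699] q [-0.43  0.19 -0.08  1.9   0.02  1.05 -0.03]
(array([0.45568694, 0.21486328, 0.48428451]), 1976, (array([456. , 214.1]), array([ 15.6, 108.6]), 28.060726165771484), np.float64(0.14567717618510465)) rack [-0.12233341 -0.00057857]
```

>>> drive_tool --moves '[[[0, 0, 0, -0.05, 0.03, 0.7, 0.47], [0, 0, 0, 0, 0, 0.7, 0.47], [0, 0, 0, 0, 0, 0.7, 0.47], [0, 0, 0, 0, 0, 0.4, 0.47], [0, 0, 0, 0, 0, 0.2, 0.47], [0, 0, 0, 0, 0, 0, 0.2], [0, 0, 0, 0, 0, 0, 0.1], [0, 0, 0, 0, 0, 0, 0.05], [0, 0, 0, 0, 0, 0, 0], [0, 0, 0, 0, 0, 0, 0]]]'

```text
t: 4.82
ee_pos: [0.4564, 0.2147, 0.1248]
ee_rot: [1.626, 2.688, 0.001]
ft_force: [-1.6, 0.1, 2.1]
opening: 0.0151
grasp_force: 59.4
```

```bash
python3 to.py -0.123 0 0.234
```

```text
t 4.83 rackpos [-0.1218 -0.001 ] z 0.1248 open 0.0151 grip 59.4 F [-1.6  0.1  2.1]
 turn u [ 0.01 -0.   -0.01]  shift u (in target axes) [ 0.02  -0.024 -2.185] q [-0.43  0.37 -0.07  2.02  0.04  0.76 -0.05]
```

>>> drive_tool --moves '[[[0, 0, 0, 0, 0, -0.3, 0], [0, 0, 0, 0, 0, -0.5, 0], [0, 0, 0, 0, 0, -0.5, 0], [0, 0, 0, 0, 0, -0.5, 0], [0, 0, 0, 0, 0, -0.5, 0], [0, 0, 0, 0, 0, -0.2, 0], [0, 0, 0, 0.3, 0.34, 0, 0], [0, 0, 0, 0.4, 0.4, 0, 0], [0, 0, 0, 0.5, 0.5, 0, 0], [0, 0, 0, 0.4, 0.5, 0, 0], [0, 0, 0, 0, 0, 0, 0]]]'

```text
t: 6.2
ee_pos: [0.4956, 0.3286, 0.2485]
ee_rot: [-1.621, -2.69, -0.001]
ft_force: [-0.1, -1.1, -3.1]
opening: 0.015
grasp_force: 59.1
```

>>> drive_tool --moves '[[[0, 0, -0.5, 0, 0, 0, 0], [0, 0, -1, 0, 0, 0, 0], [0, 0, -1, 0, 0, 0, 0], [0, 0, -1, 0, 0, 0, 0], [0, 0, -1, 0, 0, 0, 0], [0, 0, -1, 0, 0, 0, 0], [0, 0, -1, 0, 0, 0, 0], [0, 0, -1, 0, 0, 0, 0], [0, 0, -1, 0, 0, 0, 0], [0, 0, -1, 0, 0, 0, 0], [0, 0, -1, 0, 0, 0, 0], [0, 0, -1, 0, 0, 0, 0]]]'

```text
t: 7.7
ee_pos: [0.4957, 0.3243, 0.2487]
ee_rot: [0.186, -3.135, 0.002]
ft_force: [0.3, 0.7, -3.8]
opening: 0.015
grasp_force: 59.1
```

>>> drive_tool --moves '[[[0, 0, -1, 0, 0, 0, 0], [0, 0, -1, 0, 0, 0, 0], [0, 0, -1, 0, 0, 0, 0], [0, 0, -0.5, 0, 0, 0, 0], [0, 0, 0, 0, 0, 0, 0], [0, 0, 0, 0, 0, 0, 0]]]'

```text
t: 8.45
ee_pos: [0.496, 0.3251, 0.249]
ee_rot: [0.748, -3.05, 0.001]
ft_force: [0.3, 0.9, -4.2]
opening: 0.0149
grasp_force: 59.1
```

```bash
python3 to.py -0.03 0.185 0.1155 90
python3 - <<'E'
from h import *
im=imaging.get_image("scene"); save(im,"s2")
E
```

```text
t 8.45 rackpos [-0.0354  0.0783] z 0.249 open 0.0149 grip 59.1 F [ 0.3  0.9 -4.2]
 turn u [-0.   -0.01 -0.03]  shift u (in target axes) [-0.108  2.134  2.671] q [-0.32  0.38 -0.4   1.69  0.16  1.1   1.29]
```

View pics/s2.png

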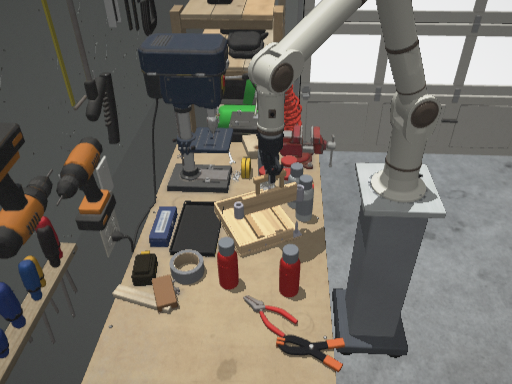

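>>> drive_tool --moves '[[[0, 0, 0, -0.02, 0.3, 0, 0], [0, 0, 0, -0.02, 0.5, 0, 0], [0, 0, 0, -0.02, 0.5, 0, 0], [0, 0, 0, -0.02, 0.5, 0, 0], [0, 0, 0, -0.03, 0.33, 0, 0], [0, 0, 0, 0, 0, 0, 0], [0, 0, 0, 0, 0, 0.6, 0], [0, 0, 0, 0, 0, 0.7, 0], [0, 0, 0, 0, 0, 0.6, 0], [0, 0, 0, 0, 0, 0.4, 0], [0, 0, 0, 0, 0, 0.25, 0], [0, 0, 0, 0, 0, 0, 0]]]'

```text
t: 10.0
ee_pos: [0.4515, 0.4223, 0.1213]
ee_rot: [0.75, -3.05, 0.001]
ft_force: [-0.1, -0.0, -4.1]
opening: 0.0154
grasp_force: 59.1
```

```bash
python3 to.py -0.03 0.185 0.1155 90
```

```text
t 10.00 rackpos [-0.0296  0.185 ] z 0.1213 open 0.0154 grip 59.1 F [-0.1 -0.  -4.1]
 turn u [-0.   -0.01 -0.01]  shift u (in target axes) [0.009 0.001 0.115] q [-0.51  0.58 -0.39  1.73  0.27  0.89  1.05]
```

>>> drive_tool --moves '[[[0, 0, 0, 0, 0, 0.06, 0], [0, 0, 0, 0, 0, 0.06, 0], [0, 0, 0, 0, 0, 0.01, 0], [0, 0, 0, 0, 0, 0, 0.15], [0, 0, 0, 0, 0, 0, 0.3], [0, 0, 0, 0, 0, 0, 0.47], [0, 0, 0, 0, 0, 0, 0.47], [0, 0, 0, 0, 0, -0.3, 0.47], [0, 0, 0, 0, 0, -0.7, 0.47], [0, 0, 0, 0, 0, -0.9, 0.47], [0, 0, 0, 0, 0, -0.9, 0.47], [0, 0, 0, 0, 0, -0.7, 0.8]]]'

```text
t: 11.5
ee_pos: [0.4517, 0.4233, 0.2939]
ee_rot: [-0.751, 3.048, 0.003]
ft_force: [0.0, -0.2, -0.4]
opening: 0.0571
grasp_force: 0.0
```

```bash
cat > look.py <<'E'
from fit import *
RP=np.array([.5637,.2723,.4840])
def items(P,C):
    out=[]
    for n,lo,hi,tlo,r in(("can",.150,.171,.165,.023),("tub",.074,.0845,.083,.0325)):
        for c in("scene","side"): pass
        m=(P[:,2]>tlo)&(P[:,2]<tlo+(.014 if n=="can" else .008))
        H=np.zeros((450,450),np.uint8); ij=((P[m,:2]-[.3,-.12])*500/1.0).astype(int); k=((ij>=0)&(ij<450)).all(1); H[ij[k,0],ij[k,1]]=255
        H=cv2.morphologyEx(H,cv2.MORPH_CLOSE,np.ones((3,3)))
        N,L,S,ce=cv2.connectedComponentsWithStats(H)
        for i in range(1,N):
            w,h,a=S[i,2],S[i,3],S[i,4]
            if a<60 or max(w,h)>45: continue
            c0=np.array([ce[i][1],ce[i][0]])/500+[.3,-.12]
            q=P[(P[:,2]>lo)&(P[:,2]<hi)&(np.hypot(*(P[:,:2]-c0).T)<r+.012)]
            if len(q)<20: continue
            c,e=fitc(q[:,:2],r)
            col=C[(P[:,2]>.05)&(np.hypot(*(P[:,:2]-c).T)<.035)].mean(0).astype(int)
            print(n,"world",c.round(4),"rack",toR(RP,c).round(4),"area",a,"res",np.median(e).round(4),"rgb",col)
if __name__=="__main__":
    P,C=cloud(); np.savez("c.npz",P=P,C=C); items(P,C)
    g=np.r_[toW(RP,-.03,.185),RP[2]+np.pi/2]; r=fitgate(P,g,0.); print("gate rack",toR(RP,r[0]).round(4),(r[0][2]-RP[2])*57.3,r[1],"top",r[3])
E
python3 look.py; python3 to.py -0.194 0.032 0.25
```

```text
can world [0.3773 0.2106] rack [-0.1937  0.0321] area 462 res 0.0011 rgb [106 108 109]
can world [0.4089 0.1388] rack [-0.1991 -0.0462] area 397 res 0.0006 rgb [110 112 112]
can world [0.4272 0.5543] rack [0.0104 0.3132] area 458 res 0.0011 rgb [115  59  57]
can world [ 0.5312 -0.0404] rack [-0.1743 -0.2617] area 453 res 0.0008 rgb [109 110 111]
can world [0.6132 0.5357] rack [0.1664 0.2101] area 452 res 0.0011 rgb [116  62  59]
tub world [ 0.4363 -0.0334] rack [-0.255  -0.2113] area 795 res 0.0009 rgb [200  90  80]
tub world [0.4433 0.0557] rack [-0.2074 -0.1357] area 792 res 0.0007 rgb [193  95  85]
tub world [0.5195 0.0431] rack [-0.1458 -0.1823] area 804 res 0.0012 rgb [181  89  81]
gate rack [-0.0283  0.1858] 90.67504127097038 423 top 0.13505558085512248
t 11.60 rackpos [-0.0268  0.1867] z 0.2968 open 0.068 grip 0.0 F [-1.   0.4 -0.6]
 turn u [ 0.09  0.05 14.99]  shift u (in target axes) [-3.093 -3.343  0.935] q [-0.47  0.39 -0.44  1.57  0.18  1.21  1.12]
```

>>> drive_tool --moves '[[[0, 0, 1, 0, 0, 0, 1], [0, 0, 1, 0, 0, 0, 1], [0, 0, 1, 0, 0, 0, 1], [0, 0, 1, 0, 0, 0, 1], [0, 0, 1, 0, 0, 0, 1], [0, 0, 1, 0, 0, 0, 1], [0, 0, 1, 0, 0, 0, 1], [0, 0, 1, 0, 0, 0, 1], [0, 0, 1, 0, 0, 0, 1], [0, 0, 1, 0, 0, 0, 1], [0, 0, 1, 0, 0, 0, 1], [0, 0, 1, 0, 0, 0, 1]]]'

```text
t: 13.1
ee_pos: [0.4511, 0.4226, 0.2903]
ee_rot: [-1.19, -2.907, 0.001]
ft_force: [-0.7, 0.7, 0.2]
opening: 0.0853
grasp_force: 0.0
```

>>> drive_tool --moves '[[[0, 0, 1, 0, 0, 0, 1], [0, 0, 1, 0, 0, 0, 1], [0, 0, 0.99, 0, 0, 0, 1], [0, 0, 0, -0.5, -0.55, 0.1, 1], [0, 0, 0, -0.5, -0.55, 0.1, 1], [0, 0, 0, -0.5, -0.55, 0.1, 1], [0, 0, 0, -0.5, -0.55, 0.1, 1], [0, 0, 0, -0.5, -0.55, 0.1, 1], [0, 0, 0, -0.5, -0.55, 0.2, 1], [0, 0, 0, 0, 0, 0, 1], [0, 0, 0, 0, 0, 0, 1]]]'

```text
t: 14.48
ee_pos: [0.3755, 0.2139, 0.2559]
ee_rot: [1.624, 2.689, 0.002]
ft_force: [0.1, 1.0, 0.3]
opening: 0.0854
grasp_force: 0.0
```

```bash
python3 look.py|grep -v tub; python3 to.py -0.1937 0.0321 0.148
```

```text
can world [0.3775 0.2104] rack [-0.1936  0.0318] area 440 res 0.001 rgb [106 108 108]
can world [0.4083 0.1383] rack [-0.1999 -0.0463] area 462 res 0.0008 rgb [112 113 113]
can world [0.4272 0.5541] rack [0.0103 0.313 ] area 403 res 0.001 rgb [115  64  63]
can world [ 0.5309 -0.0403] rack [-0.1745 -0.2614] area 444 res 0.0008 rgb [111 112 113]
can world [0.6127 0.5355] rack [0.1659 0.2101] area 454 res 0.0012 rgb [119  63  61]
gate rack [-0.029  0.186] 90.18210739293836 389 top 0.1347227341429274
t 14.57 rackpos [-0.1934  0.0363] z 0.2558 open 0.0853 grip 0.0 F [-0.   0.8 -0. ]
 turn u [ 0.01 -0.    0.01]  shift u (in target axes) [-0.084 -0.006  2.156] q [-0.49  0.06 -0.09  2.06  0.01  1.02 -0.1 ]
```

>>> drive_tool --moves '[[[0, 0, 0, -0.084, 0, 0.6, 1], [0, 0, 0, 0, 0, 0.7, 1], [0, 0, 0, 0, 0, 0.56, 1], [0, 0, 0, 0, 0, 0.3, 1], [0, 0, 0, 0, 0, 0, 0.6], [0, 0, 0, 0, 0, 0, 0.3], [0, 0, 0, 0, 0, 0, 0.2], [0, 0, 0, 0, 0, 0, 0.2], [0, 0, 0, 0, 0, 0, 0.2], [0, 0, 0, 0, 0, -0.1, 0.2]]]'

```text
t: 15.82
ee_pos: [0.3769, 0.2092, 0.1524]
ee_rot: [-1.624, -2.689, 0.001]
ft_force: [-1.0, -1.0, -3.5]
opening: 0.0449
grasp_force: 61.7
```

```bash
python3 to.py 0.050 0.072 0.26
```

```text
t 15.82 rackpos [-0.1947  0.0311] z 0.1524 open 0.0449 grip 61.7 F [-1.  -1.  -3.5]
 turn u [-0.  0. -0.]  shift u (in target axes) [ 0.818  4.894 -2.151] q [-0.49  0.21 -0.09  2.16  0.03  0.77 -0.11]
```

>>> drive_tool --moves '[[[0, 0, 0, 0, 0, -0.4, 0.2], [0, 0, 0, 0, 0, -0.6, 0.2], [0, 0, 0, 0, 0, -0.6, 0.2], [0, 0, 0, 0.1, 0.4, -0.4, 0.2], [0, 0, 0, 0.14, 0.8, 0, 0.2], [0, 0, 0, 0.14, 0.8, 0, 0.2], [0, 0, 0, 0.14, 0.8, 0, 0.2], [0, 0, 0, 0.14, 0.8, 0, 0.2], [0, 0, 0, 0.14, 0.8, 0, 0.2], [0, 0, 0, 0, 0.5, 0, 0.2], [0, 0, 0, 0, 0, 0, 0.2], [0, 0, 0, 0, 0, 0, 0.2]]]'

```text
t: 17.32
ee_pos: [0.5745, 0.3581, 0.2514]
ee_rot: [-1.624, -2.688, 0.003]
ft_force: [-0.0, -1.3, -2.7]
opening: 0.0449
grasp_force: 62.9
```

```bash
python3 to.py 0.050 0.072 0.160
```

```text
t 17.32 rackpos [0.0495 0.071 ] z 0.2514 open 0.0449 grip 62.9 F [-0.  -1.3 -2.7]
 turn u [-0.02  0.   -0.  ]  shift u (in target axes) [0.021 0.01  1.829] q [-0.54  0.51 -0.08  1.47  0.04  1.17 -0.15]
```

>>> drive_tool --moves '[[[0, 0, 0, 0.02, 0.01, 0.5, 0.2], [0, 0, 0, 0, 0, 0.6, 0.2], [0, 0, 0, 0, 0, 0.45, 0.2], [0, 0, 0, 0, 0, 0.2, 0.2], [0, 0, 0, 0, 0, 0.05, 0.2], [0, 0, 0, 0, 0, 0, 0.2]]]'

```text
t: 18.08
ee_pos: [0.5758, 0.3602, 0.1633]
ee_rot: [1.624, 2.688, 0.002]
ft_force: [-0.3, -0.4, -3.6]
opening: 0.0448
grasp_force: 62.8
```

```bash
python3 to.py 0.050 0.072 0.158
```

```text
t 18.07 rackpos [0.0516 0.0722] z 0.1633 open 0.0448 grip 62.8 F [-0.3 -0.4 -3.6]
 turn u [ 0.01 -0.   -0.  ]  shift u (in target axes) [-0.003 -0.033  0.107] q [-0.54  0.59 -0.08  1.55  0.05  1.01 -0.15]
```

>>> drive_tool --moves '[[[0, 0, 0, 0, 0, 0.06, 0.2], [0, 0, 0, 0, 0, 0.03, 0.2], [0, 0, 0, 0, 0, 0, 0.55], [0, 0, 0, 0, 0, 0, 0.65], [0, 0, 0, 0, 0, 0, 0.8], [0, 0, 0, 0, 0, 0, 0.9], [0, 0, 0, 0, 0, -0.4, 1], [0, 0, 0, 0, 0, -0.7, 1], [0, 0, 0, 0, 0, -0.8, 1], [0, 0, 0, -0.1, -0.3, -0.3, 1], [0, 0, 0, -0.2, -0.6, 0, 1], [0, 0, 0, -0.3, -0.7, 0, 1]]]'

```text
t: 19.58
ee_pos: [0.5183, 0.2965, 0.2697]
ee_rot: [1.623, 2.689, 0.004]
ft_force: [-0.3, -0.9, -0.5]
opening: 0.0854
grasp_force: 0.0
```

>>> drive_tool --moves '[[[0, 0, 0, -0.35, -0.7, 0, 1], [0, 0, 0, -0.35, -0.7, 0, 1], [0, 0, 0, -0.35, -0.7, 0, 1], [0, 0, 0, -0.35, -0.7, 0, 1], [0, 0, 0, -0.35, -0.5, 0, 1], [0, 0, 0, 0, 0, 0, 1], [0, 0, 0, 0, 0, 0, 1]]]'

```text
t: 20.45
ee_pos: [0.414, 0.1428, 0.2691]
ee_rot: [1.624, 2.688, 0.004]
ft_force: [1.0, 0.9, 0.2]
opening: 0.0853
grasp_force: 0.0
```

```bash
python3 look.py; python3 to.py -0.1995 -0.0463 0.148
```

```text
can world [0.4088 0.1381] rack [-0.1996 -0.0467] area 438 res 0.001 rgb [109 109 108]
can world [0.4271 0.5543] rack [0.0103 0.3132] area 455 res 0.0011 rgb [118  61  59]
can world [ 0.5311 -0.0405] rack [-0.1744 -0.2617] area 434 res 0.0008 rgb [111 113 113]
can world [0.5754 0.3609] rack [0.0516 0.0729] area 72 res 0.0008 rgb [104 106 106]
can world [0.6126 0.5347] rack [0.1654 0.2095] area 393 res 0.0008 rgb [113  68  67]
tub world [ 0.4359 -0.0338] rack [-0.2556 -0.2115] area 817 res 0.0011 rgb [198  91  81]
tub world [0.4425 0.0554] rack [-0.2082 -0.1355] area 798 res 0.0012 rgb [193  96  86]
tub world [0.52   0.0423] rack [-0.1457 -0.1832] area 810 res 0.0016 rgb [185  92  84]
gate rack [-0.0289  0.1867] 90.45942704978096 293 top 0.13480682216988238
t 20.55 rackpos [-0.1928 -0.0447] z 0.2684 open 0.0857 grip 0.0 F [ 0.4 -0.3 -0.8]
 turn u [ 0.01 -0.    0.01]  shift u (in target axes) [-0.033 -0.135  2.409] q [-0.36  0.05 -0.04  2.03  0.    1.05  0.09]
```

>>> drive_tool --moves '[[[0, 0, 0, -0.04, -0.13, 0.6, 1], [0, 0, 0, 0, 0, 0.8, 1], [0, 0, 0, 0, 0, 0.7, 1], [0, 0, 0, 0, 0, 0.31, 1], [0, 0, 0, 0, 0, 0, 1], [0, 0, 0, 0, 0, 0, 0.5], [0, 0, 0, 0, 0, 0, 0.2], [0, 0, 0, 0, 0, 0, 0.2], [0, 0, 0, 0, 0, 0, 0.2], [0, 0, 0, 0, 0, -0.2, 0.2], [0, 0, 0, 0, 0, -0.6, 0.2], [0, 0, 0, 0, 0, -0.6, 0.2]]]'

```text
t: 22.05
ee_pos: [0.4078, 0.1369, 0.2182]
ee_rot: [-1.624, -2.688, 0.001]
ft_force: [1.1, 0.3, -2.8]
opening: 0.0447
grasp_force: 62.2
```

```bash
python3 to.py 0.050 0.0 0.26
```

```text
t 22.05 rackpos [-0.201  -0.0473] z 0.2182 open 0.0447 grip 62.2 F [ 1.1  0.3 -2.8]
 turn u [-0.01 -0.   -0.  ]  shift u (in target axes) [ 0.946  5.02  -0.836] q [-0.36  0.1  -0.03  2.11  0.    0.93  0.09]
```

>>> drive_tool --moves '[[[0, 0, 0, 0, 0.1, -0.6, 0.2], [0, 0, 0, 0.1, 0.42, -0.2, 0.2], [0, 0, 0, 0.14, 0.75, 0, 0.2], [0, 0, 0, 0.14, 0.75, 0, 0.2], [0, 0, 0, 0.14, 0.75, 0, 0.2], [0, 0, 0, 0.14, 0.75, 0, 0.2], [0, 0, 0, 0.14, 0.75, 0, 0.2], [0, 0, 0, 0.15, 0.75, 0, 0.2], [0, 0, 0, 0, 0, 0, 0.2], [0, 0, 0, 0, 0, 0, 0.2]]]'

```text
t: 23.3
ee_pos: [0.6077, 0.2953, 0.2567]
ee_rot: [-1.624, -2.688, 0.003]
ft_force: [-0.2, -1.1, -3.5]
opening: 0.0451
grasp_force: 63.4
```

```bash
python3 to.py 0.050 0.0 0.160
```

```text
t 23.30 rackpos [ 0.0496 -0.0001] z 0.2567 open 0.0451 grip 63.4 F [-0.2 -1.1 -3.5]
 turn u [-0.02  0.   -0.  ]  shift u (in target axes) [0.002 0.007 1.934] q [-0.46  0.5  -0.05  1.47  0.03  1.18 -0.03]
```

>>> drive_tool --moves '[[[0, 0, 0, 0, 0.01, 0.5, 0.2], [0, 0, 0, 0, 0, 0.65, 0.2], [0, 0, 0, 0, 0, 0.45, 0.2], [0, 0, 0, 0, 0, 0.25, 0.2], [0, 0, 0, 0, 0, 0.1, 0.2], [0, 0, 0, 0, 0, 0.05, 0.2], [0, 0, 0, 0, 0, 0, 0.55], [0, 0, 0, 0, 0, 0, 0.65], [0, 0, 0, 0, 0, 0, 0.8], [0, 0, 0, 0, 0, 0, 0.9], [0, 0, 0, 0, 0, -0.4, 1], [0, 0, 0, 0, 0, -0.7, 1]]]'

```text
t: 24.8
ee_pos: [0.6082, 0.2959, 0.2125]
ee_rot: [-1.624, -2.688, 0.003]
ft_force: [0.5, 0.1, 0.3]
opening: 0.0856
grasp_force: 0.0
```

>>> drive_tool --moves '[[[0, 0, 0, 0, 0, -0.8, 1], [0, 0, 0, -0.2, -0.5, -0.4, 1], [0, 0, 0, -0.5, -0.5, 0, 1], [0, 0, 0, -0.6, -0.6, 0, 1], [0, 0, 0, -0.7, -0.6, 0, 1], [0, 0, 0, -0.7, -0.6, 0, 1], [0, 0, 0, -0.7, -0.5, 0, 1], [0, 0, 0, -0.7, -0.5, 0, 1], [0, 0, 0, -0.6, -0.4, 0, 1], [0, 0, 0, -0.5, -0.3, 0, 1], [0, 0, 0, 0, 0, 0, 1], [0, 0, 0, 0, 0, 0, 1]]]'

```text
t: 26.3
ee_pos: [0.5311, -0.0376, 0.2733]
ee_rot: [1.623, 2.689, 0.002]
ft_force: [-0.2, 0.7, -0.4]
opening: 0.0853
grasp_force: 0.0
```

```bash
python3 look.py; python3 to.py -0.1745 -0.2616 0.148
```

```text
can world [0.4274 0.555 ] rack [0.0109 0.3136] area 463 res 0.0009 rgb [110  56  54]
can world [ 0.531  -0.0402] rack [-0.1744 -0.2614] area 427 res 0.0008 rgb [103 105 105]
can world [0.5749 0.3604] rack [0.0509 0.0727] area 129 res 0.0011 rgb [97 99 99]
can world [0.609 0.297] rack [0.0516 0.0008] area 67 res 0.001 rgb [101 104 104]
can world [0.5913 0.3191] rack [0.0462 0.0286] area 69 res 0.0069 rgb [103 106 106]
can world [0.6129 0.5356] rack [0.166  0.2102] area 453 res 0.0011 rgb [109  60  58]
tub world [ 0.4362 -0.0334] rack [-0.2551 -0.2113] area 847 res 0.0009 rgb [138  67  61]
tub world [0.4433 0.0554] rack [-0.2075 -0.1359] area 856 res 0.001 rgb [139  76  68]
tub world [0.5195 0.0432] rack [-0.1457 -0.1822] area 848 res 0.0011 rgb [167  84  77]
gate rack [-0.028  0.186] 90.20025992479631 424 top 0.13493001388876133
t 26.40 rackpos [-0.1728 -0.2585] z 0.2728 open 0.0853 grip 0.0 F [-0.3  0.   0.2]
 turn u [ 0.01 -0.    0.02]  shift u (in target axes) [-0.062 -0.034  2.495] q [-0.05  0.22  0.08  1.82 -0.02  1.09  0.52]
```

>>> drive_tool --moves '[[[0, 0, 0, -0.06, -0.03, 0.6, 1], [0, 0, 0, 0, 0, 0.8, 1], [0, 0, 0, 0, 0, 0.75, 1], [0, 0, 0, 0, 0, 0.34, 1], [0, 0, 0, 0, 0, 0, 1], [0, 0, 0, 0, 0, 0, 0.5], [0, 0, 0, 0, 0, 0, 0.2], [0, 0, 0, 0, 0, 0, 0.2], [0, 0, 0, 0, 0, 0, 0.2], [0, 0, 0, 0, 0, -0.2, 0.2], [0, 0, 0, 0, 0, -0.6, 0.2], [0, 0, 0, 0, 0, -0.6, 0.2]]]'

```text
t: 27.9
ee_pos: [0.5301, -0.0419, 0.2185]
ee_rot: [-1.624, -2.688, 0.001]
ft_force: [0.1, 0.1, -3.5]
opening: 0.0446
grasp_force: 62.1
```

```bash
python3 to.py 0.050 -0.072 0.27
```

```text
t 27.90 rackpos [-0.176  -0.2625] z 0.2185 open 0.0446 grip 62.1 F [ 0.1  0.1 -3.5]
 turn u [-0.01 -0.01 -0.  ]  shift u (in target axes) [ 3.81  4.52 -1.03] q [-0.04  0.28  0.08  1.88 -0.03  0.98  0.54]
```

>>> drive_tool --moves '[[[0, 0, 0, 0.2, 0, -0.6, 0.2], [0, 0, 0, 0.5, 0.1, -0.43, 0.2], [0, 0, 0, 0.6, 0.3, 0, 0.2], [0, 0, 0, 0.6, 0.4, 0, 0.2], [0, 0, 0, 0.6, 0.5, 0, 0.2], [0, 0, 0, 0.6, 0.6, 0, 0.2], [0, 0, 0, 0.4, 0.7, 0, 0.2], [0, 0, 0, 0.3, 0.7, 0, 0.2], [0, 0, 0, 0, 0.7, 0, 0.2], [0, 0, 0, 0, 0.5, 0, 0.2], [0, 0, 0, 0, 0, 0, 0.2], [0, 0, 0, 0, 0, 0, 0.2]]]'

```text
t: 29.4
ee_pos: [0.6407, 0.2303, 0.2688]
ee_rot: [-1.624, -2.688, 0.003]
ft_force: [0.2, -0.6, -2.4]
opening: 0.0448
grasp_force: 62.8
```

```bash
python3 to.py 0.050 -0.072 0.158
```

```text
t 29.40 rackpos [ 0.0486 -0.073 ] z 0.2688 open 0.0448 grip 62.8 F [ 0.2 -0.6 -2.4]
 turn u [-0.02 -0.   -0.  ]  shift u (in target axes) [0.02  0.027 2.216] q [-0.36  0.5  -0.04  1.44  0.02  1.2   0.08]
```

>>> drive_tool --moves '[[[0, 0, 0, 0.02, 0.03, 0.5, 0.2], [0, 0, 0, 0, 0, 0.7, 0.2], [0, 0, 0, 0, 0, 0.6, 0.2], [0, 0, 0, 0, 0, 0.3, 0.2], [0, 0, 0, 0, 0, 0.1, 0.2], [0, 0, 0, 0, 0, 0.05, 0.2], [0, 0, 0, 0, 0, 0, 0.55], [0, 0, 0, 0, 0, 0, 0.65], [0, 0, 0, 0, 0, 0, 0.8], [0, 0, 0, 0, 0, 0, 0.9], [0, 0, 0, 0, 0, -0.4, 1], [0, 0, 0, 0, 0, -0.7, 1]]]'

```text
t: 30.9
ee_pos: [0.6416, 0.2322, 0.212]
ee_rot: [-1.624, -2.688, 0.003]
ft_force: [1.8, 0.9, -0.8]
opening: 0.0854
grasp_force: 0.0
```

>>> drive_tool --moves '[[[0, 0, 0, 0, 0, -0.7, 1], [0, 0, 0, 0, -0.4, -0.3, 1], [0, 0, 0, -0.2, -0.6, 0, 1], [0, 0, 0, -0.4, -0.7, 0, 1], [0, 0, 0, -0.5, -0.7, 0, 1], [0, 0, 0, -0.6, -0.7, 0, 1], [0, 0, 0, -0.5, -0.8, 0, 1], [0, 0, -1, 0, 0, 0, 1], [0, 0, -1, 0, 0, 0, 1], [0, 0, -1, 0, 0, 0, 1], [0, 0, -1, 0, 0, 0, 1], [0, 0, 0, 0, 0, 0, 1]]]'

```text
t: 32.4
ee_pos: [0.5215, 0.0445, 0.2632]
ee_rot: [1.031, 2.966, 0.001]
ft_force: [0.5, 0.4, 0.6]
opening: 0.0858
grasp_force: 0.0
```

```bash
python3 look.py; python3 to.py -0.1457 -0.1823 0.066 24
python3 - <<'E'
from h import *
im=imaging.get_image("side"); cv2.imwrite("pics/s3.png",cv2.resize(im["img"][140:330,130:400,::-1],None,fx=2,fy=2))
E
```

```text
can world [0.4269 0.5548] rack [0.0104 0.3137] area 464 res 0.0011 rgb [112  58  56]
can world [0.5754 0.3607] rack [0.0516 0.0728] area 64 res 0.0011 rgb [ 99 101 101]
can world [0.6087 0.2966] rack [0.0511 0.0006] area 117 res 0.001 rgb [100 103 104]
can world [0.6133 0.5351] rack [0.1662 0.2096] area 447 res 0.0011 rgb [112  61  60]
tub world [ 0.4361 -0.0338] rack [-0.2554 -0.2115] area 820 res 0.0011 rgb [189  87  78]
tub world [0.4423 0.0555] rack [-0.2084 -0.1354] area 833 res 0.0014 rgb [123  68  62]
tub world [0.5192 0.0433] rack [-0.146  -0.1819] area 833 res 0.0013 rgb [177  91  82]
gate rack [-0.0286  0.1859] 89.93898369111292 424 top 0.13522708502165542
t 32.50 rackpos [-0.1436 -0.182 ] z 0.2627 open 0.0856 grip 0.0 F [ 0.4  0.4 -0.4]
 turn u [ 0.01  0.01 -0.02]  shift u (in target axes) [ 0.012 -0.041  3.933] q [-0.1   0.22 -0.04  1.85  0.01  1.07  0.76]
```

View pics/s3.png

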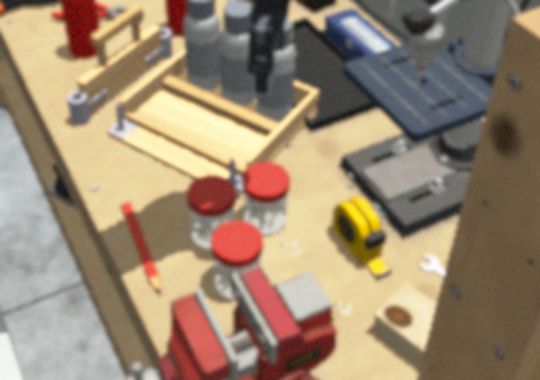

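>>> drive_tool --moves '[[[0, 0, 0, 0, -0.04, 0.7, 1], [0, 0, 0, 0, 0, 0.9, 1], [0, 0, 0, 0, 0, 0.9, 1], [0, 0, 0, 0, 0, 0.8, 1], [0, 0, 0, 0, 0, 0.5, 1], [0, 0, 0, 0, 0, 0.27, 1], [0, 0, 0, 0, 0, 0, 1], [0, 0, 0, 0, 0, 0, 0.6], [0, 0, 0, 0, 0, 0, 0.5], [0, 0, 0, 0, 0, 0, 0.5], [0, 0, 0, 0, 0, 0, 0.5], [0, 0, 0, 0, 0, -0.1, 0.5]]]'

```text
t: 34.05
ee_pos: [0.5198, 0.0428, 0.064]
ee_rot: [1.03, 2.967, 0.0]
ft_force: [-0.2, 0.3, -4.2]
opening: 0.0626
grasp_force: 66.1
```

```bash
python3 to.py -0.1457 -0.1823 0.20 24
```

```text
t 34.05 rackpos [-0.1456 -0.1827] z 0.064 open 0.0626 grip 66.1 F [-0.2  0.3 -4.2]
 turn u [ 0.  0. -0.]  shift u (in target axes) [ 8.00e-03  2.00e-03 -2.72e+00] q [-0.11  0.49 -0.03  2.01  0.03  0.64  0.74]
```

>>> drive_tool --moves '[[[0, 0, 0, 0, 0, -0.5, 0.5], [0, 0, 0, 0, 0, -0.8, 0.5], [0, 0, 0.5, 0, 0, -0.8, 0.5], [0, 0, 1, 0, 0, -0.4, 0.5], [0, 0, 1, 0, 0, 0, 0.5], [0, 0, 1, 0, 0, 0, 0.5], [0, 0, 0.5, 0, 0, 0, 0.5], [0, 0, 0, 0.6, 0, 0, 0.5], [0, 0, 0, 0.8, 0, 0, 0.5], [0, 0, 0, 0.8, 0, 0, 0.5], [0, 0, 0, 0.8, 0.2, 0, 0.5], [0, 0, 0, 0.7, 0.3, 0, 0.5]]]'

```text
t: 35.55
ee_pos: [0.4546, 0.2193, 0.1887]
ee_rot: [-1.624, -2.689, 0.0]
ft_force: [1.1, -0.2, -4.0]
opening: 0.0627
grasp_force: 67.1
```

```bash
python3 to.py -0.055 0.072 0.18
```

```text
t 35.55 rackpos [-0.1212  0.0039] z 0.1887 open 0.0627 grip 67.1 F [ 1.1 -0.2 -4. ]
 turn u [-0. -0.  0.]  shift u (in target axes) [1.363 1.324 0.173] q [-0.45  0.27 -0.07  1.97  0.02  0.9  -0.04]
```

>>> drive_tool --moves '[[[0, 0, 0, 0.6, 0.4, 0, 0.5], [0, 0, 0, 0.5, 0.5, 0, 0.5], [0, 0, 0, 0.2, 0.4, 0, 0.5], [0, 0, 0, 0, 0, 0, 0.5], [0, 0, 0, 0, 0, 0, 0.5]]]'

```text
t: 36.17
ee_pos: [0.4824, 0.3048, 0.188]
ee_rot: [-1.625, -2.688, 0.003]
ft_force: [0.5, -1.4, -2.6]
opening: 0.0623
grasp_force: 67.2
```

```bash
python3 to.py -0.055 0.072 0.072
```

```text
t 36.17 rackpos [-0.0568  0.0666] z 0.188 open 0.0623 grip 67.2 F [ 0.5 -1.4 -2.6]
 turn u [-0.02  0.01 -0.01]  shift u (in target axes) [0.108 0.036 2.32 ] q [-0.54  0.39 -0.09  1.81  0.04  0.95 -0.16]
```

>>> drive_tool --moves '[[[0, 0, 0, 0.1, 0.03, 0.5, 0.5], [0, 0, 0, 0, 0, 0.7, 0.5], [0, 0, 0, 0, 0, 0.6, 0.5], [0, 0, 0, 0, 0, 0.35, 0.5], [0, 0, 0, 0, 0, 0.15, 0.5], [0, 0, 0, 0, 0, 0, 0.5]]]'

```text
t: 36.92
ee_pos: [0.4823, 0.311, 0.0735]
ee_rot: [1.625, 2.689, 0.0]
ft_force: [0.3, 0.3, -2.8]
opening: 0.0623
grasp_force: 67.2
```

```bash
python3 to.py -0.055 0.072 0.0695
```

```text
t 36.92 rackpos [-0.0541  0.0722] z 0.0735 open 0.0623 grip 67.2 F [ 0.3  0.3 -2.8]
 turn u [ 0. -0. -0.]  shift u (in target axes) [-0.003 -0.019  0.081] q [-0.56  0.55 -0.08  1.87  0.06  0.72 -0.19]
```

>>> drive_tool --moves '[[[0, 0, 0, 0, 0, 0.06, 0.5], [0, 0, 0, 0, 0, 0.02, 0.5], [0, 0, 0, 0, 0, 0, 0.8], [0, 0, 0, 0, 0, 0, 0.95], [0, 0, 0, 0, 0, 0, 0.95], [0, 0, 0, 0, 0, 0, 0.95], [0, 0, 0, 0, 0, -0.5, 0.95], [0, 0, 0, 0, 0, -0.8, 0.95], [0, 0, 0, 0, 0, -0.8, 1], [0, 0, 0, 0, -0.3, -0.7, 1], [0, 0, 0, -0.3, -0.5, -0.4, 1], [0, 0, 0, -0.5, -0.5, 0, 1]]]'

```text
t: 38.42
ee_pos: [0.4435, 0.2464, 0.2314]
ee_rot: [1.621, 2.689, 0.006]
ft_force: [0.9, -0.9, -0.7]
opening: 0.0851
grasp_force: 0.0
```

>>> drive_tool --moves '[[[0, 0, 0, -0.6, -0.5, 0, 1], [0, 0, 0, -0.7, -0.5, 0, 1], [0, 0, 0, -0.7, -0.4, 0, 1], [0, 0, 0, -0.7, -0.3, 0, 1], [0, 0, 0, -0.6, -0.1, 0, 1], [0, 0, 0, 0, 0, 0, 1], [0, 0, 0, 0, 0, 0, 1]]]'

```text
t: 39.3
ee_pos: [0.4401, 0.0582, 0.2293]
ee_rot: [-1.624, -2.689, -0.001]
ft_force: [-0.4, 0.1, -0.4]
opening: 0.0856
grasp_force: 0.0
```

```bash
python3 look.py; python3 to.py -0.208 -0.1355 0.059
```

```text
can world [0.427  0.5547] rack [0.0105 0.3136] area 452 res 0.001 rgb [116  60  58]
can world [0.6078 0.296 ] rack [0.0501 0.0004] area 62 res 0.0014 rgb [102 104 106]
can world [0.6134 0.5351] rack [0.1663 0.2095] area 369 res 0.001 rgb [108  61  61]
tub world [0.4274 0.5578] rack [0.0122 0.3161] area 74 res 0.0015 rgb [116  61  59]
tub world [ 0.4358 -0.034 ] rack [-0.2557 -0.2116] area 846 res 0.0012 rgb [193  90  80]
tub world [0.4277 0.5521] rack [0.0099 0.3109] area 70 res 0.0011 rgb [116  60  58]
tub world [0.4431 0.0552] rack [-0.2078 -0.1361] area 836 res 0.0012 rgb [180  92  82]
gate rack [-0.029   0.1857] 90.38944933135328 431 top 0.13510668611802656
t 39.40 rackpos [-0.2089 -0.1315] z 0.2292 open 0.0852 grip 0.0 F [-0.4 -0.4  0.5]
 turn u [-0.   -0.    0.02]  shift u (in target axes) [-0.081  0.018  3.405] q [-0.25  0.11  0.06  2.07 -0.01  0.96  0.3 ]
```

>>> drive_tool --moves '[[[0, 0, 0, -0.085, 0.01, 0.6, 1], [0, 0, 0, 0, 0, 0.8, 1], [0, 0, 0, 0, 0, 0.8, 1], [0, 0, 0, 0, 0, 0.7, 1], [0, 0, 0, 0, 0, 0.35, 1], [0, 0, 0, 0, 0, 0.15, 1], [0, 0, 0, 0, 0, 0, 1], [0, 0, 0, 0, 0, 0, 0.6], [0, 0, 0, 0, 0, 0, 0.5], [0, 0, 0, 0, 0, 0, 0.5], [0, 0, 0, 0, 0, 0, 0.5], [0, 0, 0, 0, 0, -0.1, 0.5]]]'

```text
t: 40.9
ee_pos: [0.4427, 0.054, 0.0649]
ee_rot: [1.624, 2.689, 0.001]
ft_force: [0.0, -0.7, -2.6]
opening: 0.0623
grasp_force: 65.9
```

>>> drive_tool --moves '[[[0, 0, 0, 0, 0, -0.5, 0.5], [0, 0, 0, 0, 0, -0.8, 0.5], [0, 0, 0, 0, 0, -0.8, 0.5], [0, 0, 0, 0.3, 0, -0.3, 0.5], [0, 0, 0, 0.6, 0.3, 0, 0.5], [0, 0, 0, 0.7, 0.5, 0, 0.5], [0, 0, 0, 0.6, 0.6, 0, 0.5], [0, 0, 0, 0.4, 0.6, 0, 0.5], [0, 0, 0, 0.1, 0.6, 0, 0.5], [0, 0, 0, 0, 0.4, 0, 0.5], [0, 0, 0, 0, 0, 0, 0.5], [0, 0, 0, 0, 0, 0, 0.5]]]'

```text
t: 42.4
ee_pos: [0.5115, 0.2424, 0.1838]
ee_rot: [-1.624, -2.688, 0.003]
ft_force: [-0.3, 0.2, -4.0]
opening: 0.062
grasp_force: 67.1
```

```bash
python3 to.py -0.055 0 0.072
```

```text
t 42.40 rackpos [-0.0601 -0.0021] z 0.1838 open 0.062 grip 67.1 F [-0.3  0.2 -4. ]
 turn u [-0.02  0.   -0.  ]  shift u (in target axes) [0.043 0.102 2.237] q [-0.46  0.38 -0.03  1.83  0.01  0.93 -0.02]
```

>>> drive_tool --moves '[[[0, 0, 0, 0.04, 0.1, 0.5, 0.5], [0, 0, 0, 0, 0, 0.7, 0.5], [0, 0, 0, 0, 0, 0.6, 0.5], [0, 0, 0, 0, 0, 0.3, 0.5], [0, 0, 0, 0, 0, 0.12, 0.5], [0, 0, 0, 0, 0, 0.04, 0.5]]]'

```text
t: 43.15
ee_pos: [0.5166, 0.2476, 0.0719]
ee_rot: [1.624, 2.688, 0.001]
ft_force: [0.4, -0.4, -3.6]
opening: 0.0625
grasp_force: 67.1
```

>>> drive_tool --moves '[[[0, 0, 0, 0, 0, 0, 0.5], [0, 0, 0, 0, 0, 0.02, 0.5], [0, 0, 0, 0, 0, 0, 0.8], [0, 0, 0, 0, 0, 0, 0.95], [0, 0, 0, 0, 0, 0, 0.95], [0, 0, 0, 0, 0, 0, 0.95], [0, 0, 0, 0, 0, -0.5, 0.95], [0, 0, 0, 0, 0, -0.8, 0.95], [0, 0, 0, 0, 0, -0.8, 1], [0, 0, 0, 0, -0.3, -0.7, 1], [0, 0, 0, -0.3, -0.5, -0.4, 1], [0, 0, 0, -0.5, -0.5, 0, 1]]]'

```text
t: 44.65
ee_pos: [0.4777, 0.1825, 0.2324]
ee_rot: [1.62, 2.689, 0.006]
ft_force: [1.1, -0.8, -1.2]
opening: 0.0854
grasp_force: 0.0
```

```bash
python3 look.py; python3 to.py -0.2555 -0.2115 0.24
```

```text
can world [0.427  0.5546] rack [0.0104 0.3134] area 451 res 0.0009 rgb [116  59  57]
can world [0.6084 0.2969] rack [0.051 0.001] area 124 res 0.0012 rgb [104 107 108]
can world [0.6131 0.5348] rack [0.1659 0.2094] area 378 res 0.0009 rgb [107  60  60]
can world [0.6337 0.2335] rack [ 0.0439 -0.0669] area 121 res 0.0011 rgb [104 107 108]
tub world [ 0.4357 -0.0334] rack [-0.2555 -0.211 ] area 838 res 0.001 rgb [190  91  81]
tub world [0.5167 0.2507] rack [-0.0516  0.0027] area 69 res 0.001 rgb [172  94  85]
tub world [0.6099 0.2991] rack [0.0533 0.0023] area 65 res 0.001 rgb [104 107 108]
tub world [0.6342 0.2361] rack [ 0.0456 -0.0648] area 60 res 0.0009 rgb [104 107 108]
gate rack [-0.0287  0.186 ] 90.2335306181849 424 top 0.1349570156847681
t 44.75 rackpos [-0.1211 -0.0432] z 0.2308 open 0.0852 grip 0.0 F [0.9 0.4 0.2]
 turn u [-0.01  0.02 -0.04]  shift u (in target axes) [-3.366 -2.689 -0.184] q [-0.4   0.23 -0.01  1.92  0.01  0.99  0.06]
```

>>> drive_tool --moves '[[[0, 0, 0, -0.6, -0.4, 0, 1], [0, 0, 0, -0.7, -0.6, 0, 1], [0, 0, 0, -0.7, -0.6, 0, 1], [0, 0, 0, -0.7, -0.5, 0, 1], [0, 0, 0, -0.6, -0.4, 0, 1], [0, 0, 0, -0.1, -0.1, 0, 1], [0, 0, 0, 0, 0, 0, 1], [0, 0, 0, 0, 0, 0, 1]]]'

```text
t: 45.75
ee_pos: [0.4415, -0.0277, 0.2302]
ee_rot: [-1.621, -2.691, -0.001]
ft_force: [-0.2, -0.7, -0.0]
opening: 0.085
grasp_force: 0.0
```

```bash
sed -i 's/can" else .008/can" else .018/; s/tlo+(.014/tlo+(.026/' look.py; python3 look.py; python3 to.py -0.2555 -0.2113 0.059
python3 - <<'E'
from h import *
im=imaging.get_image("side"); cv2.imwrite("pics/s4.png",cv2.resize(im["img"][140:330,130:400,::-1],None,fx=2,fy=2))
P=np.load("c.npz")["P"]; k=(P[:,1]<-.1)&(P[:,0]<.5); print("vise top",np.percentile(P[k,2],99.5), P[k&(P[:,2]>.1)][:,1].max(), P[k&(P[:,2]>.1)][:,0].max())
E
```

```text
can world [0.427 0.555] rack [0.0106 0.3138] area 459 res 0.001 rgb [114  59  57]
can world [0.5754 0.3599] rack [0.0511 0.0721] area 354 res 0.0011 rgb [95 95 96]
can world [0.6082 0.2958] rack [0.0503 0.0001] area 297 res 0.0011 rgb [ 97 100 101]
can world [0.6131 0.5354] rack [0.1661 0.2099] area 457 res 0.0012 rgb [113  62  60]
can world [0.6331 0.2327] rack [ 0.043  -0.0673] area 379 res 0.0013 rgb [104 107 108]
tub world [0.4289 0.5564] rack [0.0128 0.3142] area 87 res 0.0014 rgb [114  59  57]
tub world [0.4275 0.5513] rack [0.0093 0.3103] area 81 res 0.0012 rgb [114  59  57]
tub world [ 0.4364 -0.0339] rack [-0.2552 -0.2118] area 832 res 0.0011 rgb [178  86  76]
tub world [0.5759 0.3577] rack [0.0505 0.0699] area 64 res 0.0013 rgb [95 95 96]
tub world [0.6139 0.5324] rack [0.1655 0.2069] area 81 res 0.001 rgb [113  63  61]
tub world [0.8444 0.0053] rack [ 0.1242 -0.367 ] area 114 res 0.0042 rgb [91 91 90]
gate rack [-0.0281  0.1859] 90.38741531414449 430 top 0.1350440077678558
t 45.85 rackpos [-0.2479 -0.2088] z 0.2302 open 0.0852 grip 0.0 F [-0.5 -1.1 -0. ]
 turn u [ 0.   -0.    0.02]  shift u (in target axes) [-0.049 -0.152  3.424] q [-0.13  0.11  0.14  2.07 -0.02  0.96  0.51]
vise top 0.1441138988410169 -0.10769951764330321 0.47313333584042944
```

View pics/s4.png

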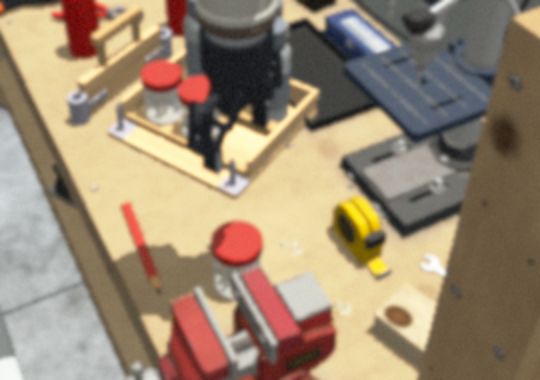

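>>> drive_tool --moves '[[[0, 0, 0, -0.055, -0.15, 0.6, 1], [0, 0, 0, 0, 0, 0.8, 1], [0, 0, 0, 0, 0, 0.8, 1], [0, 0, 0, 0, 0, 0.7, 1], [0, 0, 0, 0, 0, 0.35, 1], [0, 0, 0, 0, 0, 0.17, 1], [0, 0, 0, 0, 0, 0, 1], [0, 0, 0, 0, 0, 0, 0.6], [0, 0, 0, 0, 0, 0, 0.5], [0, 0, 0, 0, 0, 0, 0.5], [0, 0, 0, 0, 0, 0, 0.5], [0, 0, 0, 0, 0, -0.1, 0.5]]]'

```text
t: 47.4
ee_pos: [0.4359, -0.0351, 0.0649]
ee_rot: [1.624, 2.689, 0.001]
ft_force: [-0.4, -0.3, -3.2]
opening: 0.0628
grasp_force: 66.0
```

>>> drive_tool --moves '[[[0, 0, 0, 0, 0, -0.5, 0.5], [0, 0, 0, 0, 0, -0.8, 0.5], [0, 0, 0, 0, 0, -0.8, 0.5], [0, 0, 0, 0.2, 0.1, -0.3, 0.5], [0, 0, 0, 0.4, 0.4, 0, 0.5], [0, 0, 0, 0.5, 0.7, 0, 0.5], [0, 0, 0, 0.5, 0.7, 0, 0.5], [0, 0, 0, 0.5, 0.7, 0, 0.5], [0, 0, 0, 0.4, 0.7, 0, 0.5], [0, 0, 0, 0.2, 0.5, 0, 0.5], [0, 0, 0, 0, 0, 0, 0.5], [0, 0, 0, 0, 0, 0, 0.5]]]'

```text
t: 48.9
ee_pos: [0.5398, 0.1725, 0.1829]
ee_rot: [-1.623, -2.688, 0.004]
ft_force: [-0.6, -0.1, -3.1]
opening: 0.0624
grasp_force: 67.3
```

```bash
python3 to.py -0.056 -0.073 0.072; python3 look.py
```

```text
t 48.90 rackpos [-0.0676 -0.0772] z 0.1829 open 0.0624 grip 67.3 F [-0.6 -0.1 -3.1]
 turn u [-0.03 -0.    0.  ]  shift u (in target axes) [0.084 0.232 2.218] q [-0.39  0.38  0.04  1.83 -0.02  0.93  0.14]
can world [0.4273 0.5548] rack [0.0107 0.3135] area 456 res 0.0009 rgb [112  57  55]
can world [0.5339 0.1657] rack [-0.076  -0.0805] area 103 res 0.0017 rgb [128  96  90]
can world [0.5388 0.1822] rack [-0.064  -0.0681] area 115 res 0.0025 rgb [117  83  78]
can world [0.575  0.3606] rack [0.0511 0.0728] area 432 res 0.0015 rgb [93 94 95]
can world [0.609  0.2956] rack [ 0.051  -0.0004] area 310 res 0.0014 rgb [95 97 99]
can world [0.6128 0.5355] rack [0.166  0.2101] area 434 res 0.0012 rgb [111  61  59]
can world [0.6333 0.2334] rack [ 0.0435 -0.0668] area 472 res 0.0009 rgb [102 105 106]
can world [0.832  0.0305] rack [ 0.1249 -0.3388] area 87 res 0.0039 rgb [75 77 79]
tub world [0.4281 0.5575] rack [0.0127 0.3156] area 92 res 0.0013 rgb [112  58  56]
tub world [0.4276 0.5523] rack [0.0098 0.3112] area 81 res 0.0014 rgb [112  57  55]
tub world [0.5761 0.3572] rack [0.0505 0.0694] area 76 res 0.0017 rgb [94 95 96]
tub world [0.6157 0.5355] rack [0.1685 0.2088] area 63 res 0.0015 rgb [111  61  59]
tub world [0.614  0.5331] rack [0.1659 0.2075] area 79 res 0.001 rgb [111  61  59]
tub world [0.6337 0.236 ] rack [ 0.0451 -0.0647] area 62 res 0.0008 rgb [103 105 106]
tub world [0.8436 0.0021] rack [ 0.122  -0.3694] area 61 res 0.004 rgb [91 91 89]
gate rack [-0.0288  0.1856] 90.20166733598366 423 top 0.13546855621862539
```

>>> drive_tool --moves '[[[0, 0, 0, 0.08, 0.2, 0.4, 0.5], [0, 0, 0, 0, 0.03, 0.7, 0.5], [0, 0, 0, 0, 0, 0.6, 0.5], [0, 0, 0, 0, 0, 0.35, 0.5], [0, 0, 0, 0, 0, 0.15, 0.5], [0, 0, 0, 0, 0, 0.04, 0.5], [0, 0, 0, 0, 0, 0, 0.5]]]'

```text
t: 49.88
ee_pos: [0.5503, 0.1819, 0.0732]
ee_rot: [1.624, 2.688, 0.002]
ft_force: [0.1, -0.1, -4.0]
opening: 0.0622
grasp_force: 67.3
```

```bash
python3 to.py -0.056 -0.073 0.0705
```

```text
t 49.88 rackpos [-0.0539 -0.0738] z 0.0732 open 0.0622 grip 67.3 F [ 0.1 -0.1 -4. ]
 turn u [ 0.02  0.   -0.  ]  shift u (in target axes) [ 0.016 -0.042  0.054] q [-0.39  0.55  0.03  1.86 -0.02  0.72  0.14]
```

>>> drive_tool --moves '[[[0, 0, 0, 0, -0.03, 0.05, 0.5], [0, 0, 0, 0, 0, 0.02, 0.5], [0, 0, 0, 0, 0, 0, 0.8], [0, 0, 0, 0, 0, 0, 0.93], [0, 0, 0, 0, 0, 0, 0.93], [0, 0, 0, 0, 0, 0, 0.93], [0, 0, 0, 0, 0, -0.5, 0.93], [0, 0, 0, 0, 0, -0.8, 0.9], [0, 0, 0, 0, 0, -0.8, 0.7], [0, 0, 0, 0, 0, -0.8, 0.6], [0, 0, 0, 0, 0, -0.8, 0.6], [0, 0, 0, 0, 0, -0.8, 0.6]]]'

```text
t: 51.38
ee_pos: [0.5483, 0.181, 0.2952]
ee_rot: [1.624, 2.689, 0.001]
ft_force: [1.7, -0.6, -0.4]
opening: 0.0513
grasp_force: 0.0
```

>>> drive_tool --moves '[[[0, 0, 0, 0.4, 0, -0.2, 0.6], [0, 0, 0, 0.8, 0.1, 0, 0.6], [0, 0, 0, 0.9, 0.1, 0, 0.6], [0, 0, 0, 0.9, 0.1, 0, 0.6], [0, 0, 0, 0.9, 0.1, 0, 0.6], [0, 0, 0, 0.8, 0.1, 0, 0.6], [0, 0, 0, 0.5, 0, 0, 0.6], [0, 0, -1, 0, 0, 0, 0.6], [0, 0, -1, 0, 0, 0, 0.6], [0, 0, -1, 0, 0, 0, 0.6], [0, 0, -1, 0, 0, 0, 0.6], [0, 0, -1, 0, 0, 0, 0.6]]]'

```text
t: 52.88
ee_pos: [0.4495, 0.4228, 0.3037]
ee_rot: [-0.868, -3.019, -0.0]
ft_force: [-0.1, -0.5, 0.4]
opening: 0.0516
grasp_force: 0.0
```

>>> drive_tool --moves '[[[0, 0, -1, 0, 0, 0, 0.6], [0, 0, -1, 0, 0, 0, 0.6], [0, 0, -1, 0, 0, 0, 0.6], [0, 0, -1, 0, 0, 0, 0.6], [0, 0, -1, 0, 0, 0, 0.6], [0, 0, -1, 0, 0, 0, 0.6], [0, 0, -1, 0, 0, 0, 0.6], [0, 0, -1, 0, 0, 0, 0.6], [0, 0, -1, 0, 0, 0, 0.6], [0, 0, -1, 0, 0, 0, 0.6], [0, 0, 0, 0, 0, 0, 0.6]]]'

```text
t: 54.25
ee_pos: [0.4495, 0.4227, 0.3036]
ee_rot: [0.751, -3.05, -0.0]
ft_force: [-0.3, -0.2, -0.6]
opening: 0.0513
grasp_force: 0.0
```

```bash
python3 look.py; python3 to.py -0.0286 0.1859 0.115 90.2
python3 - <<'E'
from h import *
im=imaging.get_image("side"); cv2.imwrite("pics/s5.png",cv2.resize(im["img"][130:300,150:350,::-1],None,fx=3,fy=3))
E
```

```text
can world [0.4274 0.5549] rack [0.0109 0.3135] area 454 res 0.0011 rgb [115  59  58]
can world [0.5751 0.3604] rack [0.0511 0.0727] area 471 res 0.0011 rgb [101 102 103]
can world [0.609  0.2966] rack [0.0514 0.0004] area 463 res 0.0012 rgb [103 106 107]
can world [0.6131 0.5354] rack [0.1661 0.2099] area 460 res 0.0011 rgb [115  63  62]
can world [0.6336 0.2332] rack [ 0.0436 -0.0671] area 481 res 0.0007 rgb [104 106 107]
can world [0.8309 0.0315] rack [ 0.1244 -0.3375] area 85 res 0.005 rgb [79 81 83]
tub world [0.4269 0.5583] rack [0.012  0.3168] area 84 res 0.0016 rgb [115  61  59]
tub world [0.4267 0.5519] rack [0.0088 0.3112] area 70 res 0.0014 rgb [115  60  58]
tub world [0.5775 0.3624] rack [0.0541 0.0734] area 92 res 0.0015 rgb [101 102 103]
tub world [0.5765 0.3582] rack [0.0513 0.0701] area 78 res 0.0012 rgb [101 103 103]
tub world [0.5766 0.2503] rack [ 0.0012 -0.0255] area 80 res 0.0044 rgb [94 91 92]
tub world [0.6151 0.5342] rack [0.1674 0.208 ] area 145 res 0.0015 rgb [115  64  62]
tub world [0.6351 0.2356] rack [ 0.0461 -0.0657] area 82 res 0.0011 rgb [104 106 107]
tub world [0.8423 0.01  ] rack [ 0.1246 -0.3618] area 112 res 0.003 rgb [91 91 90]
gate rack [-0.0283  0.1858] 90.72443112891322 423 top 0.13519963722474035
t 54.35 rackpos [-0.0311  0.1862] z 0.3037 open 0.0514 grip 0.0 F [ 0.5 -0.4  0.2]
 turn u [ 0.   -0.   -0.06]  shift u (in target axes) [-0.05  -0.007  3.774] q [-0.53  0.38 -0.35  1.57  0.13  1.22  1.15]
```

View pics/s5.png

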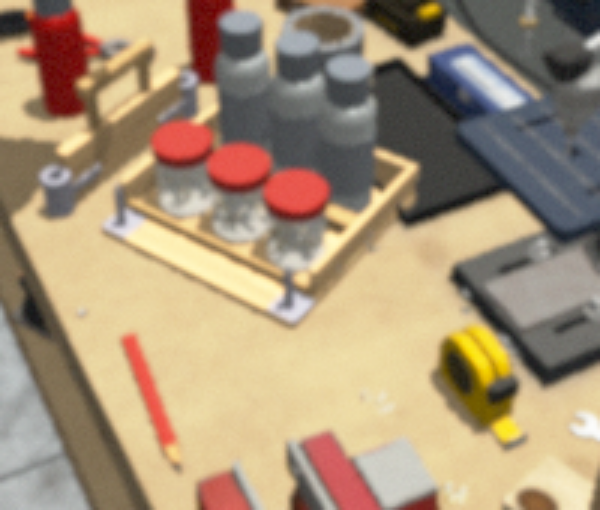

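All three cans and three tubs are in place, the gate stands at upper left and both pintles are visible (near (122,205) and (290,290) in the crop). Now I'll re-grip the gate at the pose where I released it.

>>> drive_tool --moves '[[[0, 0, 0, -0.03, -0.02, 0.6, 0.5], [0, 0, 0, 0, 0, 0.8, 0.5], [0, 0, 0, 0, 0, 0.9, 0.5], [0, 0, 0, 0, 0, 0.8, 0.5], [0, 0, 0, 0, 0, 0.4, 0.5], [0, 0, 0, 0, 0, 0.2, 0.5], [0, 0, 0, 0, 0, 0, 0.5], [0, 0, 0, 0, 0, 0, 0.5]]]'

```text
t: 55.4
ee_pos: [0.452, 0.4235, 0.1204]
ee_rot: [-0.752, 3.048, 0.002]
ft_force: [-0.2, 1.1, -0.4]
opening: 0.0424
grasp_force: 0.0
```

```bash
python3 to.py -0.0296 0.185 0.115 90
```

```text
t 55.40 rackpos [-0.0285  0.1858] z 0.1204 open 0.0424 grip 0.0 F [-0.2  1.1 -0.4]
 turn u [ 0.01  0.02 -0.  ]  shift u (in target axes) [ 0.022 -0.015  0.108] q [-0.56  0.57 -0.31  1.73  0.22  0.88  1.09]
```

>>> drive_tool --moves '[[[0, 0, 0, 0.02, -0.01, 0.06, 0.5], [0, 0, 0, 0, 0, 0.05, 0.5], [0, 0, 0, 0, 0, 0, 0.3], [0, 0, 0, 0, 0, 0, 0.1], [0, 0, 0, 0, 0, 0, 0], [0, 0, 0, 0, 0, 0, 0], [0, 0, 0, 0, 0, 0, 0]]]'

```text
t: 56.28
ee_pos: [0.4505, 0.4218, 0.1134]
ee_rot: [-0.753, 3.05, 0.0]
ft_force: [-0.3, 0.5, 2.2]
opening: 0.015
grasp_force: 59.0
```

```bash
python3 to.py -0.035 0.08 0.25 90
```

```text
t 56.27 rackpos [-0.0306  0.185 ] z 0.1134 open 0.015 grip 59.0 F [-0.3  0.5  2.2]
 turn u [ 0.  0. -0.]  shift u (in target axes) [ 0.088 -2.1   -2.731] q [-0.56  0.57 -0.31  1.74  0.22  0.87  1.08]
```

>>> drive_tool --moves '[[[0, 0, 0, 0, 0, -0.3, 0], [0, 0, 0, 0, 0, -0.6, 0], [0, 0, 0, 0, 0, -0.7, 0], [0, 0, 0, 0, 0, -0.7, 0], [0, 0, 0, 0, 0, -0.6, 0], [0, 0, 0, 0.4, 0, -0.3, 0], [0, 0, 0, 0.6, 0, 0, 0], [0, 0, 0, 0.6, 0, 0, 0], [0, 0, 0, 0.5, -0.4, 0, 0], [0, 0, 0, 0.3, -0.6, 0, 0], [0, 0, 0, 0, -0.5, 0, 0], [0, 0, 0, 0, -0.2, 0, 0]]]'

```text
t: 57.78
ee_pos: [0.3844, 0.2889, 0.2737]
ee_rot: [-0.749, 3.051, -0.001]
ft_force: [0.0, 0.3, -3.3]
opening: 0.0147
grasp_force: 58.9
```

>>> drive_tool --moves '[[[0, 0, 0.5, 0, 0, 0, 0], [0, 0, 1, 0, 0, 0, 0], [0, 0, 1, 0, 0, 0, 0], [0, 0, 1, 0, 0, 0, 0], [0, 0, 1, 0, 0, 0, 0], [0, 0, 1, 0, 0, 0, 0], [0, 0, 1, 0, 0, 0, 0], [0, 0, 1, 0, 0, 0, 0], [0, 0, 1, 0, 0, 0, 0], [0, 0, 1, 0, 0, 0, 0], [0, 0, 1, 0, 0, 0, 0], [0, 0, 1, 0, 0, 0, 0]]]'

```text
t: 59.28
ee_pos: [0.3834, 0.2914, 0.2734]
ee_rot: [-1.111, -2.938, -0.0]
ft_force: [0.2, -0.3, -3.6]
opening: 0.015
grasp_force: 58.9
```

>>> drive_tool --moves '[[[0, 0, 1, 0, 0, 0, 0], [0, 0, 1, 0, 0, 0, 0], [0, 0, 1, 0, 0, 0, 0], [0, 0, 0.5, 0, 0, 0, 0], [0, 0, 0, 0, 0, 0, 0], [0, 0, 0, 0, 0, 0, 0]]]'

```text
t: 60.02
ee_pos: [0.3837, 0.291, 0.2733]
ee_rot: [-1.622, -2.69, -0.0]
ft_force: [-0.5, 0.1, -2.9]
opening: 0.0152
grasp_force: 58.9
```

```bash
python3 to.py -0.122 0 0.25
```

```text
t 60.02 rackpos [-0.1507  0.1003] z 0.2733 open 0.0152 grip 58.9 F [-0.5  0.1 -2.9]
 turn u [-0.   -0.    0.01]  shift u (in target axes) [-2.006  0.573  0.467] q [-0.52  0.14 -0.2   1.93  0.03  1.08 -0.25]
```

>>> drive_tool --moves '[[[0, 0, 0, -0.4, 0, 0, 0], [0, 0, 0, -0.6, 0, 0, 0], [0, 0, 0, -0.6, 0.1, 0, 0], [0, 0, 0, -0.4, 0.3, 0, 0], [0, 0, 0, 0, 0.17, 0.4, 0], [0, 0, 0, 0, 0, 0.6, 0], [0, 0, 0, 0, 0, 0.4, 0], [0, 0, 0, 0, 0, 0, 0], [0, 0, 0, 0, 0, 0, 0]]]'

```text
t: 61.15
ee_pos: [0.4562, 0.2157, 0.2041]
ee_rot: [1.624, 2.689, 0.002]
ft_force: [0.3, -0.4, -3.3]
opening: 0.0152
grasp_force: 59.0
```

```bash
python3 to.py -0.1218 0 0.1248
python3 - <<'E'
from fit import *
RP=np.array([.5637,.2723,.484])
P,C=cloud(); s=telemetry.read_state(); b=s["ee_pos"][2]-.1134
r=fitgate(P,np.r_[s["ee_pos"][:2],.484],b); print("gate",toR(RP,r[0]).round(4),np.degrees(r[0][2]-.484).round(2),r[1],r[3]-b)
l=toR(RP,P)
for y in(.108,-.108):
    k=(np.hypot(l[:,0]+.123,l[:,1]-y)<.014); q=l[k&(P[:,2]>.022)&(P[:,2]<.062)]
    if len(q)>8: c,e=fitc(q,.005); print("pintle",c.round(4),len(q),np.median(e).round(4))
    k=(np.hypot(l[:,0]+.123,l[:,1]-y)<.025)&(P[:,2]>b+.005)&(P[:,2]<b+.052); q=l[k]
    if len(q)>8: c,e=fitc(q,.016); print("sleeve",c.round(4),len(q),np.median(e).round(4))
im=imaging.get_image("side"); save(im,"s6")
E
python3 -c "
import cv2;i=cv2.imread('pics/s6.png');cv2.imwrite('pics/s6c.png',cv2.resize(i[130:280,150:350],None,fx=3.5,fy=3.5,interpolation=cv2.INTER_CUBIC))"
```

```text
t 61.15 rackpos [-0.1215 -0.    ] z 0.2041 open 0.0152 grip 59.0 F [ 0.3 -0.4 -3.3]
 turn u [ 0.01 -0.    0.  ]  shift u (in target axes) [ 1.000e-03 -6.000e-03  1.586e+00] q [-0.4   0.25 -0.11  1.96  0.04  0.93 -0.04]
gate [-0.1237 -0.0015] -2.47 337 0.13510316571036146
pintle [-0.1233  0.1072] 56 0.0011
sleeve [-0.1211  0.1045] 262 0.0019
pintle [-0.1211 -0.1082] 62 0.0008
sleeve [-0.1222 -0.108 ] 312 0.0021
```

View pics/s6c.png

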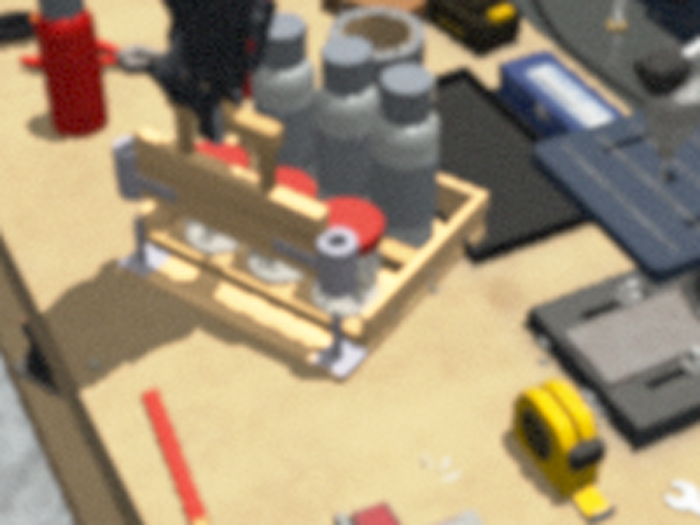

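>>> drive_tool --moves '[[[0, 0, 0, 0, 0, 0.3, 0], [0, 0, 0, 0, 0, 0.2, 0], [0, 0, 0, 0, 0, 0.2, 0], [0, 0, 0, 0, 0, 0.1, 0], [0, 0, 0, 0, 0, 0, 0]]]'

```text
t: 61.92
ee_pos: [0.4553, 0.2152, 0.1627]
ee_rot: [-1.624, -2.688, 0.002]
ft_force: [-0.4, 0.1, -3.9]
opening: 0.0151
grasp_force: 59.0
```

```bash
python3 to.py -0.1218 -0.0002 0.1248
```

```text
t 61.92 rackpos [-1.225e-01 -1.000e-04] z 0.1627 open 0.0151 grip 59.0 F [-0.4  0.1 -3.9]
 turn u [-0.01 -0.   -0.  ]  shift u (in target axes) [-0.001  0.015  0.758] q [-0.4   0.31 -0.11  1.99  0.04  0.84 -0.05]
```

>>> drive_tool --moves '[[[0, 0, 0, 0, 0.01, 0.2, 0], [0, 0, 0, 0, 0, 0.25, 0], [0, 0, 0, 0, 0, 0.2, 0], [0, 0, 0, 0, 0, 0.1, 0], [0, 0, 0, 0, 0, 0.02, 0], [0, 0, 0, 0, 0, 0, 0]]]'

```text
t: 62.68
ee_pos: [0.4563, 0.2156, 0.1249]
ee_rot: [1.624, 2.689, 0.0]
ft_force: [0.3, -1.1, -3.9]
opening: 0.0152
grasp_force: 59.0
```

```bash
python3 to.py -0.1218 -0.0002 0.1234
```

```text
t 62.67 rackpos [-0.1215 -0.0002] z 0.1249 open 0.0152 grip 59.0 F [ 0.3 -1.1 -3.9]
 turn u [ 0. -0. -0.]  shift u (in target axes) [-0.001 -0.007  0.031] q [-0.41  0.37 -0.11  2.02  0.06  0.76 -0.06]
```

>>> drive_tool --moves '[[[0, 0, 0, 0, 0, 0.03, 0], [0, 0, 0, 0, 0, 0, 0], [0, 0, 0, 0, 0, 0, 0.2], [0, 0, 0, 0, 0, 0, 0.4], [0, 0, 0, 0, 0, 0, 0.47], [0, 0, 0, 0, 0, 0, 0.47], [0, 0, 0, 0, 0, -0.3, 0.47], [0, 0, 0, 0, 0, -0.7, 0.47], [0, 0, 0, 0, 0, -0.8, 0.47], [0, 0, 0, 0, 0, -0.8, 0.47], [0, 0, 0, 0.3, -0.5, -0.4, 0.47], [0, 0, 0, 0.5, -0.5, 0, 0.47]]]'

```text
t: 64.18
ee_pos: [0.3941, 0.228, 0.2764]
ee_rot: [1.626, 2.685, 0.007]
ft_force: [0.6, 0.9, -0.6]
opening: 0.0401
grasp_force: 0.0
```

>>> drive_tool --moves '[[[0, 0, 0, 0.7, 0, 0, 0.47], [0, 0, 0, 0.8, 0, 0, 0.47], [0, 0, 0, 0.8, 0, 0, 0.47], [0, 0, 0, 0.8, 0, 0, 0.47], [0, 0, 0, 0.5, 0, 0, 0.47], [0, 0, 0, 0, 0, 0, 0.47], [0, 0, 0, 0, 0, 0, 0.47], [0, 0, 0, 0, 0, 0, 0.47]]]'

```text
t: 65.18
ee_pos: [0.3103, 0.3859, 0.2735]
ee_rot: [1.627, 2.687, -0.0]
ft_force: [-0.7, -0.2, -0.2]
opening: 0.04
grasp_force: 0.0
```

```bash
python3 look.py|grep -E "^can world \[0\.[56]"
python3 - <<'E'
from fit import *
RP=np.array([.5637,.2723,.484]); P=np.load("c.npz")["P"]
r=fitgate(P,np.r_[toW(RP,-.1225,0),.484],.01); print("gate",toR(RP,r[0]).round(4),np.degrees(r[0][2]-.484).round(2),r[1],"top",r[3])
l=toR(RP,P)
for y in(.072,0,-.073):
    k=(np.hypot(l[:,0]+.055,l[:,1]-y)<.030)&(P[:,2]>.08); print("tub top",l[k].mean(0).round(4),np.median(P[k,2]).round(4),k.sum())
im=imaging.get_image("side"); cv2.imwrite("pics/s7.png",cv2.resize(im["img"][130:300,150:350,::-1],None,fx=3,fy=3))
s=telemetry.read_state(); print(s["t"],s["ee_pos"],s["ft_force"])
E
```

```text
can world [0.5755 0.3604] rack [0.0515 0.0725] area 470 res 0.0011 rgb [105 107 107]
can world [0.6085 0.2967] rack [0.051  0.0007] area 456 res 0.0014 rgb [106 109 110]
can world [0.6128 0.5352] rack [0.1658 0.2099] area 441 res 0.0012 rgb [120  66  64]
can world [0.6339 0.2331] rack [ 0.0439 -0.0673] area 476 res 0.0011 rgb [107 109 110]
gate [-0.1222 -0.002 ] -0.26 397 top 0.14538185505915102
tub top [-0.0524  0.0727] 0.0973 306
tub top [-0.0526 -0.0003] 0.0975 303
tub top [-0.0558 -0.0733] 0.0973 360
65.325 [0.31004795 0.38632887 0.27341213] [-0.50451996 -0.74047357  0.01915763]fit.py:26: RuntimeWarning: Mean of empty slice.
  l=toR(p,q); return np.r_[np.clip(np.abs(l[:,0])-.008,0,None),np.clip(np.abs(l[:,1])-.055,0,None), (l.mean(0))*.3]
  ret = um.true_divide(
Traceback (most recent call last):
  File "look.py", line 22, in <module>
    g=np.r_[toW(RP,-.03,.185),RP[2]+np.pi/2]; r=fitgate(P,g,0.); print("gate rack",toR(RP,r[0]).round(4),(r[0][2]-RP[2])*57.3,r[1],"top",r[3])
                                                ~~~~~~~^^^^^^^^
  File "fit.py", line 29, in fitgate
    p=least_squares(f,p0).x
      ~~~~~~~~~~~~~^^^^^^
ValueError: Residuals are not finite in the initial point.
```

View pics/s7.png

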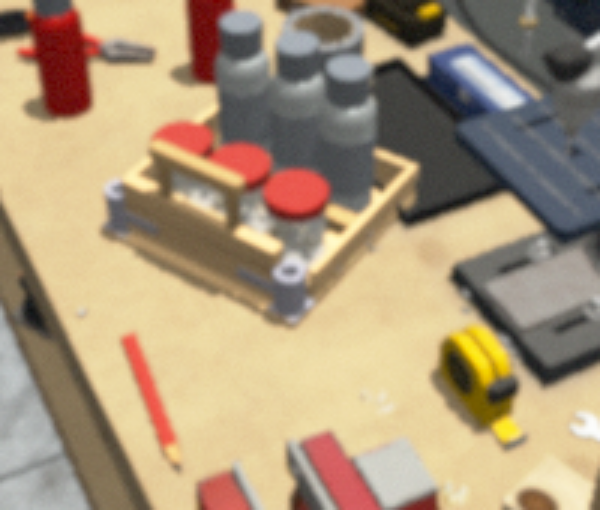

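The gate hangs fully down, with its bar top at 0.1454 as at the start. All cans and tubs are in their rows and the arm is clear.

```bash
python3 -c "
from cell import workorder; print(workorder.job_done())"
```

```text
the job is handed in; nothing more can be done
None
```

The job is handed in at about 65 s: all three cans stand in the back row and all three tubs in the front row, the gate hangs fully down on both pintles, and the other things were left alone; the hand-in returned no verdict.

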